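# Open up the iris of the bottle-base camera

## Task

Get the bottle-base check camera ready: take the dust cap off its upward-looking lens and set it upright (knob up) in the wooden tray, then turn the slim iris ring clockwise, seen from above, until it comes up finger-tight against its stop, hold it there a moment and let go. Feel for the stop (the mark on the lens shows only roughly where it is), do not wrench the camera on its rubber mount, do not touch the fixed rings above and below the iris ring with the fingers, and leave everything else on the bench where it is.

Things in the scene. Friction and masses are not known exactly. Their poses are not given: they have to be found in the camera images.
- cap_knob (a point): centre of the grip knob of the loose black dust cap. Cap: disc and skirt 60 mm across and 14 mm high, on top of it an upright round knob 28 mm across and 20 mm high; this point is half-way up the knob: 10 mm above the disc, 24 mm above the cap's lower edge, on its axis; z up along the knob. It covers the front of the lens with play (1.5 mm all round, over 10 mm of height) and simply lifts off straight up. 50 g, about.
- tray_in (a point): centre of the inner floor of the low open wooden tray, fixed to the bench; inside 140 mm (its x) by 120 mm (its y), rim about 20 mm above this point. A cap standing in it has its knob centre 24 mm above this point.
- iris_index (a point): centre of the iris ring, on the lens axis, half-way up the ring. The ring is ribbed bare metal, 56 mm across and only 10 mm high, axis vertical, and stands 3 mm proud all round of the fixed rings above and below it. z up; x points from the axis to the small index nub on the ring's upper face. It turns clockwise from above by 0.9 to 1.35 rad from its start to its stop, against a light friction of about 0.1 N m, and stays where it is left.
- open_mark (a point): centre of the top face of the black front ring (lens axis), 20 mm above the iris ring's centre; x points from the axis to the short light line marked on that face. When the iris ring is against its stop its nub points along this line to within 0.25 rad (14 degrees) either side only: the true stop must be felt.
- front_ring: fixed black lens ring above the iris ring, 50 mm across, 14 mm high, carrying the mark; its underside is 1 mm above the iris ring. Origin: centre of its underside. Not to be touched by the fingers.
- lower_ring: fixed black lens ring below the iris ring, 50 mm across, 16 mm high, its top 1 mm below the iris ring; below it a collar 53 mm across and 8 mm high, then the flat top of the camera's body, 80 by 80 mm, 25 mm below the iris ring's underside. Origin: on the lens axis at bench level. Not to be touched by the fingers.
- camera (a joint): twist of the whole camera (with its lens) on its rubber mount, rad, 0 at rest, growing clockwise from above. The mount springs back, 20 N m per rad: 0.4 N m on the ring at its stop (finger-tight) twists it 0.02, and 1.4 N m (0.07) is wrenching it; about 0.7 N m is a good finger-tight.
- bottle: bystander, not to be moved: upright green glass bottle, 60 mm across, 225 mm tall; origin at the centre of its underside
- label_roll: bystander, not to be moved: roll of blank labels, 96 mm across, 60 mm high; origin at the centre of its underside
- screwdriver: bystander, not to be moved: screwdriver lying flat; origin at the centre of its underside
- brush: bystander, not to be moved: brush lying flat; origin at the centre of its underside
- jar: bystander, not to be moved: closed jar, 68 mm across, 80 mm tall; origin at the centre of its underside
- wrench: bystander, not to be moved: wrench lying flat; origin at the centre of its underside
- tin: bystander, not to be moved: closed steel tin, 72 mm across, 60 mm tall; origin at the centre of its underside
- cap: the same dust cap; origin at the centre of its lower edge
Things that resemble listed ones, but are neither listed nor needed, are in the scene too. Of the things shaped like the cap, the black one is meant.

How it is judged:
By the outcome, as a careful person would: the job done as asked, in the order asked, and still so for the second after the job is handed in, with the robot touching nothing.
It also fails if it takes over 67 s, if anything falls off the work surface, if the arm or the gripper's body presses on something with over 40 N, if the wrist force passes 120 N, or if a joint passes its speed limit or range.

## Robot

A 6-joint arm with a two-finger parallel gripper is mounted at the origin on the work surface. World frame = base frame: x ahead of the robot, y to its left, z up, the work surface at z = 0. Lengths are in m, angles in rad, forces in N, time in s.
With the tool pointing down it reaches from about 0.35 to 0.775 m from the base axis. Payload 5.5 kg.
Tool frame: the origin (TCP) lies midway between the tips of the shut fingers; the grasp point (between the pads) lies 19 mm behind it (env.tcp_to_grasp is the distance from the TCP to the grasp point, in m); z points along the fingers, y is the direction in which the jaws open and shut (so a half turn about z gives the same grasp; the last joint's range is limited). The gripper opens to 85 mm and grips with 20 to 120 N. Pads are 22 mm wide; open, the fingers measure 114 mm over their backs; the gripper's body (76 mm by 85 mm) begins 54 mm behind the grasp point. The pads swing forward as they close: fully open they stand 13 mm farther back than shut.
Start: joints at [1.041, 0.313, 0.046, 1.304, 0, 1.431], TCP at [0.219, 0.532, 0.197] pointing down, gripper open.
Joint ranges: [-2.76, 2.76], [-0.86, 1.69], [-1.03, 1.26], [-2.2, 2.34], [-1.47, 1.5], [-3.14, 3.14]. Speed limits (rad/s): [2.57, 2.57, 3.14, 3.14, 3.14, 3.14].

## Interface

Orientations are given as a unit quaternion [w, x, y, z].
In Python, from workcell import get_state, viewer, hand_in, finder, env gives the robot as it stands.
- The arm moves only by the tool arm_command, never from a script. Its argument "motion" is a list of rows, each an object of numbers: "x", "y", "z": the shift along the tool's x, y, z in mm; "rx", "ry", "rz": the turn, a rotation vector about the tool's x, y, z in degrees; "hand": the closure, from -1 (fully open) to 1 (shut). A call has 1 to 10 rows; each row is the pose to reach, as a shift and turn from the pose commanded when the call began, along the tool's axes at that moment; what a row does not reach only later rows make up. A row lasts 1/8 s, in which the tool goes at most 62.5 mm and 10.7 degrees, less where a joint would pass 70% of its speed; a pose out of reach is approached as far as the arm can. A call with a gripper value outside its range is refused whole. The fingers move at their own pace and stop on an object; "force" is the grip in N (left out, the last holds). Time passes only in rows, so rows that repeat a pose let the fingers close. It gives the time, the measured TCP pose, the force and the opening at its end, in the units of the state.
- get_state(): the state, without advancing time (a new reading comes with each control period).
- viewer.read_camera(name): name is "side" or "top" or "wrist"; returns a dict with "image" (400x640x3 uint8, red, green, blue), "z_map" (400x640 float32, m along the optical axis (not along the pixel's ray), 0 where there is no reading), "intrinsics" (3x3 intrinsics, pixels), "rvec" (rotation vector, rad) and "tvec" (3), from world to camera coordinates, as OpenCV has them. Camera axes: x right, y down, z forward; pixel columns grow to the right and rows downward; lengths in m; the calibration is good to about 2 mm. A picture is of the moment at which its call begins.
- hand_in(): hands the job in, once; it reports no verdict.
Trained networks look in a picture, given as the dict that the camera call returned (one of the last four; its "shot" number tells which), for a name from the list of things; names that differ only in an ending like _2 or _b are one class to them, and where a whole thing is asked for, a point or a joint stands for the part that bears it (a point fixed in the world has none). Each returns a list of dicts, best first, with "score" (0 to 1); they miss things now and then, are a little off and sometimes report something else, mostly with a low value. They report only what shows in the picture. A call takes as long as a camera call. They do not tell look-alikes from the thing itself.
- finder.find_in(picture, query): "at" ([column, row] in pixels, amid what is visible of it).
- finder.masks_of(picture, query): "region" (400x640 bool, what is visible of it) and "at" ([column, row] in pixels, amid what is visible of it).
The state is a dict: "clock": time; "joint_pos": joint angles; "qvel": joint speeds; "tau": joint torques, N m; "tcp_pos": TCP position; "orientation": TCP orientation; "wrist_force": force on the tool from outside, world axes, zero at the start; "ft_torque": the same for the moment, N m; "finger_gap": finger opening in m.
Only numpy, scipy, OpenCV 4.12 (cv2) and the standard library are available. Lean on these libraries where they do the work, as an engineer would, in place of code of your own. Each camera call takes 0.05 s, during which the arm holds its last target.

## Working session

There is one attempt and no reset: what is moved stays moved. The work goes in short steps, Python scripts to look and compute and a tool call to move; the robot and the scene stay as the last step left them, time stands still between calls to the robot, and variables do not carry over. Pictures are saved under pics/ and viewed, and the job is handed in when it is done.

Besides the shell and the picture viewer there is one more tool, called by a JSON object that holds its "api" and its "payload". arm_command: Moves the arm, as the interface text tells. Its arguments: {"type":"object","properties":{"motion":{"type":"array","items":{"type":"object","properties":{"x":{"type":"number"},"y":{"type":"number"},"z":{"type":"number"},"rx":{"type":"number"},"ry":{"type":"number"},"rz":{"type":"number"},"hand":{"type":"number"}}}},"force":{"type":"number"}},"required":["motion"]}

```bash
mkdir -p pics; ls; cat > h.py <<'E'
import numpy as np, cv2
from workcell import get_state, viewer, hand_in, finder, env
def save(p,n): cv2.imwrite('pics/'+n,cv2.cvtColor(p['image'],cv2.COLOR_RGB2BGR))
def world(p,uv,z=None):
    K=p['intrinsics'];R=cv2.Rodrigues(np.array(p['rvec'],float))[0];t=np.array(p['tvec'],float).reshape(3)
    u,v=uv; d=np.linalg.inv(K)@np.array([u,v,1.]); c=-R.T@t; w=R.T@d
    if z is None:
        s=p['z_map'][int(round(v)),int(round(u))]
        return c+w*s
    return c+w*(z-c[2])/w[2]
def cloud(p,mask):
    v,u=np.nonzero(mask&(p['z_map']>0)); K=p['intrinsics'];R=cv2.Rodrigues(np.array(p['rvec'],float))[0];t=np.array(p['tvec'],float).reshape(3)
    s=p['z_map'][v,u]; d=np.linalg.inv(K)@np.stack([u,v,np.ones_like(u)]).astype(float)
    return ((d*s).T-t)@R
def proj(p,X):
    return cv2.projectPoints(np.array(X,float).reshape(-1,3),np.array(p['rvec'],float),np.array(p['tvec'],float),p['intrinsics'],None)[0].reshape(-1,2)
E
python3 - <<'E'
from h import *
s=get_state();print(s)
for n in['side','top','wrist']:
    p=viewer.read_camera(n);save(p,n+'0.png');R=cv2.Rodrigues(np.array(p['rvec'],float))[0];print(n,-R.T@np.array(p['tvec']).reshape(3),p['intrinsics'][0,0])
    for q in['cap','tray_in','iris_index','front_ring','camera','bottle','label_roll','jar','tin','wrench','brush','screwdriver']:
        for r in finder.masks_of(p,q)[:3]:
            if r['score']>.3:
                c=cloud(p,r['region']); print(q,round(r['score'],2),np.round(r['at']), np.round(np.median(c,0),3) if len(c) else None, np.round(c.max(0),3) if len(c) else '',np.round(c.min(0),3) if len(c) else '')
E
```

```text
pics
{'clock': 0.0, 'joint_pos': array([1.04141302e+00, 3.14029526e-01, 4.49500901e-02, 1.30360226e+00,
       1.01126930e-05, 1.43123039e+00]), 'qvel': array([-0.00137218, -0.00055886, -0.00027872,  0.00089538, -0.00021966,
       -0.00056395]), 'tau': array([ 3.82471017e-04, -4.80624747e+01,  2.98535961e+01,  1.95807073e-02,
        2.11884117e-05, -2.66213313e-06]), 'tcp_pos': array([0.21819755, 0.53135278, 0.19558056]), 'orientation': array([-3.14234714e-04,  1.93676867e-01,  9.81064923e-01, -8.88785983e-04]), 'wrist_force': array([ 0.57027921, -0.37995242, -0.45171294]), 'ft_torque': array([ 0.01250964, -0.03799697, -0.00438169]), 'finger_gap': 0.08521998180409837}
side [ 0.34383177 -0.93056831  0.73851923] 440.57199913440695
cap 0.75 [334. 183.] [0.587 0.272 0.013] [0.615 0.307 0.034] [0.563 0.25  0.003]
cap 0.72 [304. 180.] [0.483 0.129 0.119] [0.547 0.373 0.141] [ 0.455  0.109 -0.002]
cap 0.69 [254. 214.] [0.337 0.126 0.013] [0.365 0.197 0.037] [ 0.309  0.104 -0.002]
tray_in 0.6 [336. 259.] [ 0.53  -0.107  0.005] [ 0.619 -0.016  0.026] [ 0.442 -0.193 -0.003]
front_ring 0.55 [
[... 1861 characters left out ...]
9 ] [ 0.485 -0.369 -0.001]
tin 0.71 [196. 254.] [0.351 0.344 0.058] [0.387 0.396 0.068] [ 0.318  0.314 -0.004]
wrench 0.66 [460. 160.] [ 0.629 -0.359  0.007] [ 0.673 -0.283  0.014] [ 0.585 -0.447 -0.004]
wrench 0.43 [187. 193.] [0.522 0.394 0.018] [0.582 0.466 0.027] [ 0.443  0.295 -0.007]
brush 0.68 [187. 193.] [0.52  0.392 0.018] [0.582 0.461 0.027] [ 0.44   0.295 -0.001]
screwdriver 0.87 [275. 126.] [0.72  0.155 0.021] [0.78  0.171 0.031] [ 0.583  0.14  -0.004]
screwdriver 0.47 [192. 135.] [0.643 0.359 0.142] [0.737 0.455 0.23 ] [ 0.623  0.338 -0.003]
wrist [0.15268185 0.55941141 0.37533554] 330.6422109598106
tin 0.62 [230. 326.] [0.344 0.373 0.055] [0.43  0.52  0.317] [0.194 0.315 0.   ]
```

```bash
python3 - <<'E'
import cv2
t=cv2.imread('pics/top0.png');s=cv2.imread('pics/side0.png')
cv2.imwrite('pics/topc.png',cv2.resize(t[90:320,140:520],None,fx=2.1,fy=2.1,interpolation=3))
cv2.imwrite('pics/sidec.png',cv2.resize(s[120:360,200:460],None,fx=2.5,fy=2.5,interpolation=3)[:600])
E
```

```text
(no output)
```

View pics/topc.png

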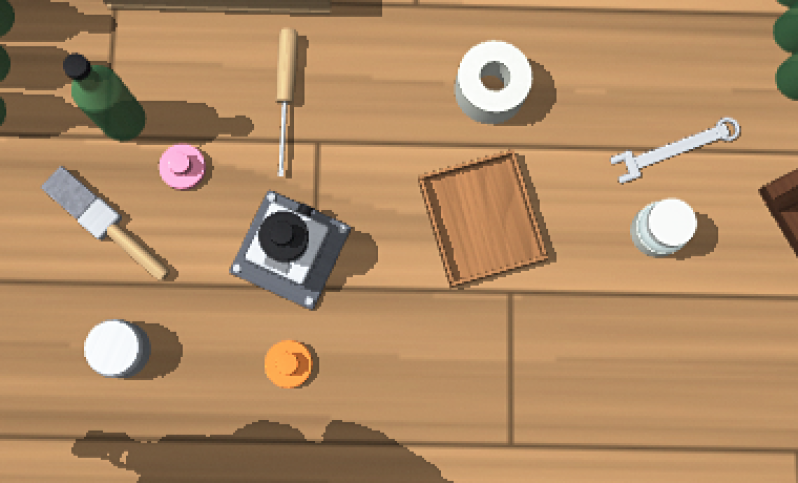

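View pics/sidec.png

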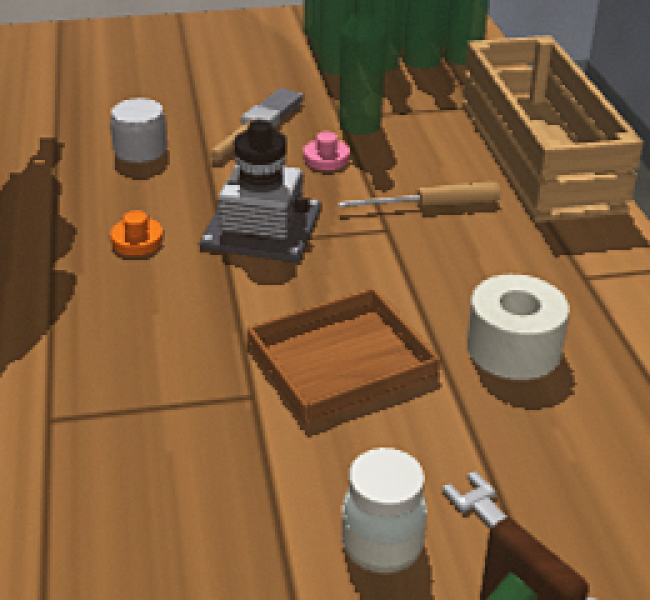

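The black cap sits on the camera at top-view pixel (276,204). Pink and orange are decoys, and the tray is empty at (370,198). Next I'll measure these more precisely.

```bash
python3 - <<'E'
from h import *
for n in['top','side']:
    p=viewer.read_camera(n)
    m=np.zeros((400,640),bool)
    c0=proj(p,[[.483,.141,.13]])[0].astype(int); m[c0[1]-30:c0[1]+30,c0[0]-30:c0[0]+30]=1
    c=cloud(p,m); h=np.histogram(c[:,2],bins=np.arange(0,.16,.004)); print(n,[(round(b,3),k) for k,b in zip(*h) if k])
    for lo,hi in((.136,.15),(.115,.13)):
        q=c[(c[:,2]>lo)&(c[:,2]<hi)]; 
        if len(q)>5: print(lo,len(q),np.median(q,0).round(4),((q.max(0)+q.min(0))/2).round(4),np.ptp(q,0).round(4))
    r=finder.masks_of(p,'tray_in')[0]; c=cloud(p,r['region'])
    q=c[c[:,2]>-0.01]; rect=cv2.minAreaRect(q[:,:2].astype(np.float32)); print('tray',rect,np.histogram(q[:,2],8))
E
```

```text
top [(np.float64(0.0), np.int64(678)), (np.float64(0.004), np.int64(315)), (np.float64(0.008), np.int64(408)), (np.float64(0.012), np.int64(146)), (np.float64(0.016), np.int64(13)), (np.float64(0.02), np.int64(7)), (np.float64(0.024), np.int64(8)), (np.float64(0.028), np.int64(7)), (np.float64(0.032), np.int64(7)), (np.float64(0.036), np.int64(11)), (np.float64(0.04), np.int64(11)), (np.float64(0.044), np.int64(21)), (np.float64(0.048), np.int64(22)), (np.float64(0.052), np.int64(18)), (np.float64(0.056), np.int64(31)), (np.float64(0.06), np.int64(124)), (np.float64(0.064), np.int64(251)), (np.float64(0.068), np.int64(76)), (np.float64(0.072), np.int64(14)), (np.float64(0.076), np.int64(2)), (np.float64(0.096), np.int64(1)), (np.float64(0.104), np.int64(5)), (np.float64(0.108), np.int64(2)), (np.float64(0.112), np.int64(23)), (np.float64(0.116), np.int64(166)), (np.float64(0.12), np.int64(150)), (np.float64(0.124), np.int64(9)), (np.float64(0.128), np.int64(1)), (np.float64(0.132), np.int64(7)), (np.float64(0.136), np.int64(57)), (np.float64(0.14), np.int64(38)), (np.float64(0.144), 
[... 1482 characters left out ...]
23)), (np.float64(0.116), np.int64(115)), (np.float64(0.12), np.int64(24)), (np.float64(0.124), np.int64(12)), (np.float64(0.128), np.int64(13)), (np.float64(0.132), np.int64(12)), (np.float64(0.136), np.int64(34)), (np.float64(0.14), np.int64(5))]
0.136 39 [0.4838 0.1372 0.1387] [0.484  0.1364 0.1387] [0.0256 0.0292 0.0049]
0.115 165 [0.4821 0.1292 0.1186] [0.4845 0.1354 0.1225] [0.0577 0.0558 0.0147]
tray ((0.5299322009086609, -0.10817283391952515), (0.15303821861743927, 0.13494332134723663), 16.6912841796875) (array([ 32, 956, 674, 169, 158, 177, 259,  89]), array([-0.00322559,  0.00054469,  0.00431497,  0.00808525,  0.01185553,
        0.0156258 ,  0.01939608,  0.02316636,  0.02693664]))
```

```bash
cat >> h.py <<'E'
from scipy.spatial.transform import Rotation as Ro
def yaw(s=None):
    s=s or get_state();w,x,y,z=s['orientation'];R=Ro.from_quat([x,y,z,w]).as_matrix();return R
def rel(target,s=None):
    s=s or get_state();R=yaw(s);d=R.T@(np.array(target)-s['tcp_pos']);print('rel mm',(d*1000).round(1),'y-yaw deg',np.degrees(np.arctan2(R[1,1],R[0,1])).round(2),'tilt',R[:,2].round(4),'q',s['joint_pos'].round(3),'tcp',s['tcp_pos'].round(4));return d
E
python3 -c "
from h import *
rel([.4845,.1405,.23])"
```

```text
rel mm [-394.8 -261.   -33.5] y-yaw deg 67.67 tilt [ 0.e+00  1.e-04 -1.e+00] q [ 1.041  0.313  0.046  1.304 -0.     1.431] tcp [0.2185 0.5319 0.1965]
```

{"api": "arm_command", "payload": {"motion": [{"x":0,"y":0,"z":-34,"hand":-1},{"x":-60,"y":-40,"z":-34,"hand":-1},{"x":-110,"y":-73,"z":-34,"hand":-1},{"x":-160,"y":-106,"z":-34,"hand":-1},{"x":-210,"y":-139,"z":-34,"hand":-1},{"x":-260,"y":-172,"z":-34,"hand":-1},{"x":-310,"y":-205,"z":-34,"hand":-1},{"x":-360,"y":-238,"z":-34,"hand":-1},{"x":-395,"y":-261,"z":-34,"hand":-1},{"x":-395,"y":-261,"z":-34,"hand":-1}]}}

```text
invalid input at $.motion[0]: expected keys x, y, z, rx, ry, rz, hand
```

{"api": "arm_command", "payload": {"motion": [{"x":0,"y":0,"z":-34,"rx":0,"ry":0,"rz":0,"hand":-1},{"x":-60,"y":-40,"z":-34,"rx":0,"ry":0,"rz":0,"hand":-1},{"x":-110,"y":-73,"z":-34,"rx":0,"ry":0,"rz":0,"hand":-1},{"x":-160,"y":-106,"z":-34,"rx":0,"ry":0,"rz":0,"hand":-1},{"x":-210,"y":-139,"z":-34,"rx":0,"ry":0,"rz":0,"hand":-1},{"x":-260,"y":-172,"z":-34,"rx":0,"ry":0,"rz":0,"hand":-1},{"x":-310,"y":-205,"z":-34,"rx":0,"ry":0,"rz":0,"hand":-1},{"x":-360,"y":-238,"z":-34,"rx":0,"ry":0,"rz":0,"hand":-1},{"x":-395,"y":-261,"z":-34,"rx":0,"ry":0,"rz":0,"hand":-1},{"x":-395,"y":-261,"z":-34,"rx":0,"ry":0,"rz":0,"hand":-1}]}}

```text
clock: 3.4
tcp_pos: [0.4862, 0.138, 0.2302]
orientation: [0.0, 0.196, 0.981, -0.0]
wrist_force: [-0.4, 0.6, 0.8]
finger_gap: 0.0853
```

```bash
python3 - <<'E'
from h import *
p=viewer.read_camera('wrist');save(p,'w1.png')
R=cv2.Rodrigues(np.array(p['rvec'],float))[0];print(-R.T@np.array(p['tvec']).reshape(3),R[2])
c0=proj(p,[[.4845,.1405,.139]])[0];print(c0)
c=cloud(p,np.ones((400,640),bool)); d=np.hypot(c[:,0]-.4845,c[:,1]-.1405)
c=c[d<.045]
for lo,hi in((.132,.146),(.113,.126)):
    q=c[(c[:,2]>lo)&(c[:,2]<hi)]
    if len(q):
        zt=np.median(q[:,2]); q=q[abs(q[:,2]-zt)<.002]; print(len(q),zt,((q.max(0)+q.min(0))/2).round(4),np.ptp(q,0).round(4),cv2.minEnclosingCircle(q[:,:2].astype(np.float32)))
rel([.4845,.1405,.122])
E
```

```text
[0.42049979 0.16585322 0.40902343] [ 0.25973473 -0.10786539 -0.95963687]
[318.58398667 188.14505789]
817 0.14119117026388386 [0.486  0.143  0.1412] [0.0275 0.0273 0.0039] ((0.4860028922557831, 0.1432313621044159), 0.013960232026875019)
2420 0.12122673926209816 [0.4861 0.1431 0.1212] [0.0596 0.0592 0.0039] ((0.485982209444046, 0.1428356170654297), 0.030013432726264)
rel mm [  1.1   0.9 108.3] y-yaw deg 67.49 tilt [-4.e-04  3.e-04 -1.e+00] q [ 0.12   0.169 -0.06   1.343  0.     0.513] tcp [0.4852 0.1393 0.2303]
```

View pics/w1.png

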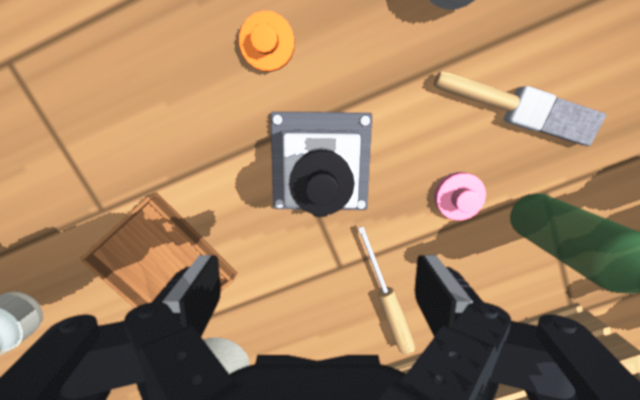

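{"api": "arm_command", "payload": {"motion": [{"x":0,"y":0.5,"z":50,"rx":0,"ry":0,"rz":0,"hand":-1},{"x":0,"y":0.5,"z":85,"rx":0,"ry":0,"rz":0,"hand":-1},{"x":0,"y":0.5,"z":107,"rx":0,"ry":0,"rz":0,"hand":-1},{"x":0,"y":0.5,"z":107,"rx":0,"ry":0,"rz":0,"hand":-1}], "force": 30}}

```text
clock: 3.95
tcp_pos: [0.4825, 0.1418, 0.1221]
orientation: [-0.002, 0.193, 0.981, -0.0]
wrist_force: [0.6, 0.5, 0.3]
finger_gap: 0.0853
```

```bash
python3 - <<'E'
from h import *
p=viewer.read_camera('wrist');save(p,'w2.png')
p=viewer.read_camera('side');cv2.imwrite('pics/s2.png',cv2.resize(p['image'][120:260,220:420,::-1],None,fx=4,fy=4,interpolation=3))
p=viewer.read_camera('wrist')
for i in range(3):
  s=get_state();print(s['tcp_pos'],s['wrist_force'])
E
```

```text
[0.48539315 0.14162738 0.12477816] [ 0.35285908  0.83554567 -0.21108076]
[0.48539315 0.14162738 0.12477816] [ 0.35285908  0.83554567 -0.21108076]
[0.48539315 0.14162738 0.12477816] [ 0.35285908  0.83554567 -0.21108076]
```

View pics/w2.png

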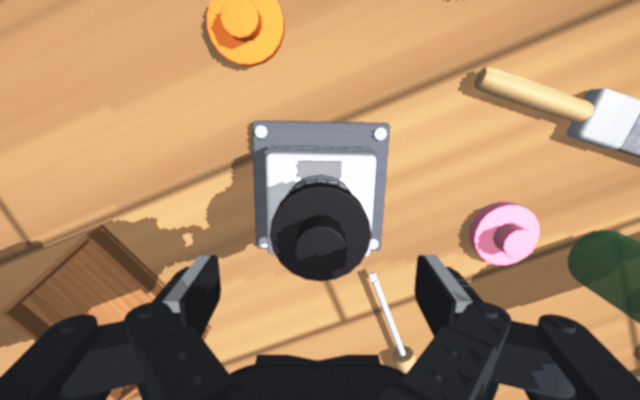

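View pics/s2.png

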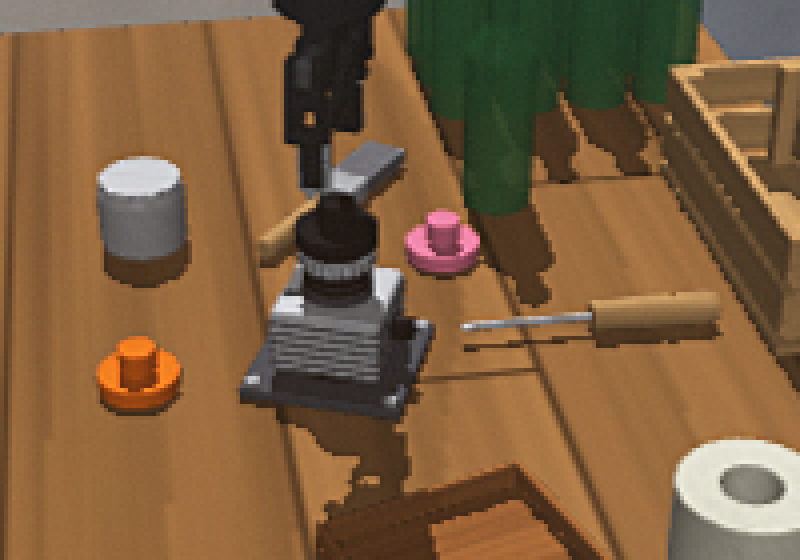

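```bash
python3 - <<'E'
from h import *
for n,(a,b,k) in {'side':(220,120,4),'wrist':(0,0,1),'top':(0,0,1)}.items():
    p=viewer.read_camera(n); s=get_state(); R=yaw(s)
    pts=[s['tcp_pos']+R@np.array([0,y,-.013]) for y in(-.0425,.0425)]+[[.485,.141,.14],[.485,.141,.12]]
    print(n,((proj(p,pts)-[a,b])*k).round(0).tolist())
    if n!='wrist':
      im=p['image'][:,:,::-1].copy()
      for q in proj(p,pts): cv2.circle(im,tuple(int(v) for v in q),1,(0,0,255),-1)
      x=int(proj(p,pts)[2][0]);y=int(proj(p,pts)[2][1]);cv2.imwrite(f'pics/{n}3.png',cv2.resize(im[y-50:y+50,x-60:x+60],None,fx=5,fy=5,interpolation=0))
E
python3 -c "
import cv2,numpy as np
a=cv2.imread('pics/side3.png');b=cv2.imread('pics/top3.png');cv2.imwrite('pics/c3.png',cv2.resize(np.hstack([a,b]),(800,334)))"
```

```text
side [[321.0, 227.0], [351.0, 169.0], [336.0, 195.0], [336.0, 220.0]]
wrist [[238.0, 240.0], [395.0, 241.0], [315.0, 241.0], [315.0, 227.0]]
top [[290.0, 207.0], [258.0, 194.0], [274.0, 201.0], [275.0, 202.0]]
```

View pics/c3.png

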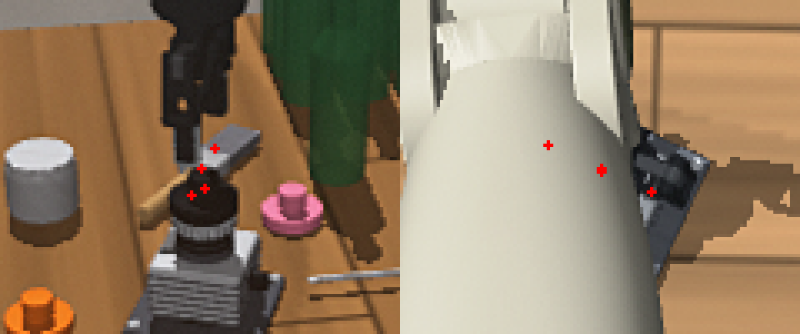

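```bash
python3 - <<'E'
from h import *
p=viewer.read_camera('wrist'); s=get_state(); R=yaw(s)
print(p['z_map'][250:300:8,190:225:5].round(3))
m=np.zeros((400,640),bool);m[230:330,130:240]=1;m[230:330,400:510]=1
c=(cloud(p,m)-s['tcp_pos'])@R
c=c[(c[:,2]<.02)&(abs(c[:,1])<.07)&(c[:,2]>-.1)];c=c[np.argsort(-c[:,2])][:4000:250];print((c*1000).round(0))
p=viewer.read_camera('side');m=np.zeros((400,640),bool);m[140:172,285:315]=1
c=(cloud(p,m)-s['tcp_pos'])@R;c=c[(abs(c[:,0])<.03)&(abs(c[:,1])<.06)];c=c[np.argsort(-c[:,2])];print((c[::25]*1000).round(0));print(env.tcp_to_grasp)
E
```

```text
[[0.331 0.33  0.33  0.33  0.329 0.331 0.329]
 [0.332 0.332 0.133 0.135 0.134 0.138 0.333]
 [0.128 0.128 0.128 0.127 0.132 0.138 0.334]
 [0.122 0.12  0.122 0.125 0.131 0.138 0.336]
 [0.117 0.117 0.119 0.126 0.131 0.137 0.144]
 [0.111 0.116 0.121 0.126 0.131 0.137 0.145]
 [0.11  0.115 0.12  0.125 0.131 0.137 0.343]]
[[ -4.  44. -48.]
 [  9.  44. -54.]
 [ -6. -42. -56.]
 [  8.  44. -58.]
 [ 11.  47. -60.]
 [  7.  56. -61.]
 [ -8. -42. -63.]
 [-10.  43. -65.]
 [  6. -42. -66.]
 [  7. -55. -68.]
 [  1.  44. -69.]
 [  5.  43. -70.]
 [  6. -42. -72.]
 [ 11.  45. -73.]
 [  5.  43. -74.]
 [ 11.  46. -76.]]
[[  14.   -4.   -8.]
 [   0.  -12.  -15.]
 [  -4.   44.  -50.]
 [  -9.  -46.  -56.]
 [   4.  -58.  -60.]
 [  -2.  -58.  -64.]
 [  10.  -55.  -70.]
 [   3.  -59.  -76.]
 [   3.  -60.  -82.]
 [ -11.  -38.  -99.]
 [ -17.  -38. -112.]]
0.0187
```

Both cameras show the open tips about 48 mm behind the reported TCP, where I expected 13 mm. I'll raise the arm and check the finger geometry closed before I rely on it.

{"api": "arm_command", "payload": {"motion": [{"x":0,"y":0,"z":-60,"rx":0,"ry":0,"rz":0,"hand":-1},{"x":0,"y":0,"z":-60,"rx":0,"ry":0,"rz":0,"hand":0.4},{"x":0,"y":0,"z":-60,"rx":0,"ry":0,"rz":0,"hand":0.4},{"x":0,"y":0,"z":-60,"rx":0,"ry":0,"rz":0,"hand":0.4},{"x":0,"y":0,"z":-60,"rx":0,"ry":0,"rz":0,"hand":0.4},{"x":0,"y":0,"z":-60,"rx":0,"ry":0,"rz":0,"hand":0.4}], "force": 30}}

```text
clock: 5.1
tcp_pos: [0.4845, 0.1408, 0.1829]
orientation: [-0.001, 0.194, 0.981, -0.0]
wrist_force: [-0.2, 0.7, 0.3]
finger_gap: 0.0256
```

```bash
cat >> h.py <<'E'
def tips():
    s=get_state();R=yaw(s);print('gap',s['finger_gap'],'tcp',s['tcp_pos'])
    for n in('wrist','side'):
        p=viewer.read_camera(n)
        c=(cloud(p,np.ones((400,640),bool))-s['tcp_pos'])@R
        m=(abs(c[:,0])<.016)&(abs(c[:,1])<.07)&(c[:,2]>-.11)&(c[:,2]<.012)
        c=c[m]
        for sg in(-1,1):
            q=c[c[:,1]*sg>0.002]; h,b=np.histogram(q[:,2],np.arange(-.11,.013,.004));print(n,sg,[(int(round(x*1000)),int(k),(np.round(1000*np.abs(q[(q[:,2]>=x)&(q[:,2]<x+.004)][:,1]).min())) if k else 0) for x,k in zip(b,h) if k][-12:])
E
python3 - <<'E'
from h import *
tips(); p=viewer.read_camera('wrist');save(p,'w4.png')
E
```

```text
gap 0.02558066986245354 tcp [0.48452243 0.14079177 0.18287277]
wrist -1 [(-82, 398, np.float64(14.0)), (-78, 248, np.float64(12.0)), (-74, 342, np.float64(12.0)), (-70, 168, np.float64(12.0)), (-66, 218, np.float64(12.0)), (-62, 201, np.float64(12.0)), (-58, 184, np.float64(12.0)), (-54, 163, np.float64(12.0)), (-50, 157, np.float64(12.0)), (-46, 116, np.float64(12.0)), (-42, 60, np.float64(12.0)), (-38, 9, np.float64(12.0))]
wrist 1 [(-82, 395, np.float64(15.0)), (-78, 230, np.float64(13.0)), (-74, 361, np.float64(13.0)), (-70, 176, np.float64(13.0)), (-66, 205, np.float64(13.0)), (-62, 200, np.float64(13.0)), (-58, 185, np.float64(13.0)), (-54, 168, np.float64(13.0)), (-50, 156, np.float64(13.0)), (-46, 112, np.float64(13.0)), (-42, 61, np.float64(13.0)), (-38, 9, np.float64(13.0))]
side -1 [(-78, 3, np.float64(24.0)), (-74, 6, np.float64(22.0)), (-70, 10, np.float64(18.0)), (-66, 15, np.float64(18.0)), (-62, 12, np.float64(20.0)), (-58, 13, np.float64(18.0)), (-54, 10, np.float64(19.0)), (-50, 15, np.float64(17.0)), (-46, 11, np.float64(20.0)), (-42, 6, np.float64(20.0)), (-38, 8, np.float64(18.0)), (-34, 2, np.float64(18.0))]
side 1 [(-78, 3, np.float64(14.0)), (-74, 5, np.float64(10.0)), (-70, 5, np.float64(10.0)), (-66, 4, np.float64(10.0)), (-62, 4, np.float64(9.0)), (-58, 4, np.float64(8.0)), (-54, 5, np.float64(8.0)), (-50, 3, np.float64(7.0)), (-46, 4, np.float64(11.0)), (-42, 4, np.float64(10.0)), (-38, 3, np.float64(8.0)), (-34, 1, np.float64(13.0))]
```

View pics/w4.png

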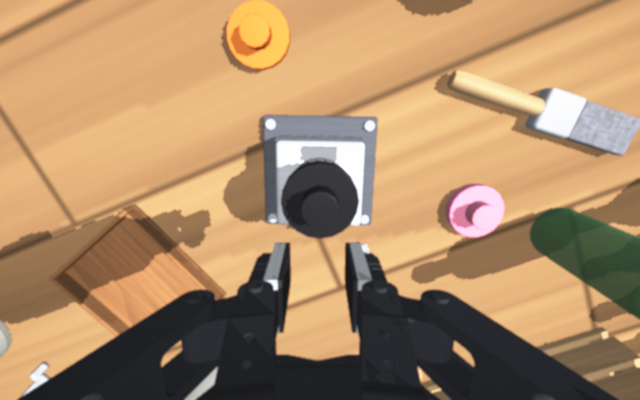

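Both cameras agree: the real fingertips sit about 35 mm behind the reported TCP, and 36–37 mm behind it at a 28 mm gap. I'll use that as an offset from here on.

{"api": "arm_command", "payload": {"motion": [{"x":0,"y":0,"z":0,"rx":0,"ry":0,"rz":0,"hand":-1},{"x":0,"y":0,"z":0,"rx":0,"ry":0,"rz":0,"hand":-1},{"x":0,"y":0,"z":25,"rx":0,"ry":0,"rz":0,"hand":-1},{"x":0,"y":0,"z":55,"rx":0,"ry":0,"rz":0,"hand":-1},{"x":0,"y":0,"z":70,"rx":0,"ry":0,"rz":0,"hand":-1},{"x":0,"y":0,"z":70,"rx":0,"ry":0,"rz":0,"hand":-1}]}}

```text
clock: 6.0
tcp_pos: [0.484, 0.1407, 0.1127]
orientation: [-0.001, 0.194, 0.981, -0.0]
wrist_force: [-0.4, 0.0, 0.0]
finger_gap: 0.085
```

```bash
python3 - <<'E'
from h import *
p=viewer.read_camera('wrist');save(p,'w5.png'); s=get_state();R=yaw(s)
c=(cloud(p,np.ones((400,640),bool))-s['tcp_pos'])@R
print(s['tcp_pos'],s['wrist_force'])
r=np.hypot(c[:,0],c[:,1]);h,b=np.histogram(c[r<.037][:,2],np.arange(-.09,.05,.002));print([(int(round(x*1000)),int(k)) for x,k in zip(b,h) if k>30])
q0=c[r<.037]
for lo,hi in((-.045,-.02),(-.02,.0)):
    q=q0[(q0[:,2]>lo)&(q0[:,2]<hi)]
    if len(q)<20: continue
    z=np.median(q[:,2]);q=q[abs(q[:,2]-z)<.002];print(len(q),z,((q.max(0)+q.min(0))/2).round(4),np.ptp(q,0).round(4))
f=c[(abs(c[:,1])>.038)&(abs(c[:,1])<.06)&(abs(c[:,0])<.02)&(c[:,2]<-.04)&(c[:,2]>-.065)]
print('fing',f.min(0),f.max(0),[np.round(np.percentile(abs(f[f[:,1]*g>0][:,1]),1),4) for g in(-1,1)])
E
```

```text
[0.48488681 0.14085137 0.11367231] [-0.40721441  0.65459826  0.26148156]
[(-30, 509), (-28, 1637), (-26, 88), (-24, 74), (-22, 64), (-20, 58), (-18, 67), (-16, 64), (-14, 58), (-12, 56), (-10, 1530), (-8, 4065), (-6, 95), (-4, 79), (-2, 72), (0, 60), (2, 69), (14, 32), (16, 43), (18, 38), (36, 50), (38, 132), (40, 215), (42, 522), (44, 424), (46, 1081)]
2174 -0.02752336959103941 [-0.0003  0.002  -0.0275] [0.0273 0.0271 0.0038]
5614 -0.0076380579651232575 [-0.0006  0.0022 -0.0076] [0.0601 0.0591 0.004 ]
fing [-0.01062035 -0.05621203 -0.06499424] [ 0.01263754  0.05669633 -0.0475194 ] [np.float64(0.042), np.float64(0.0426)]
```

View pics/w5.png

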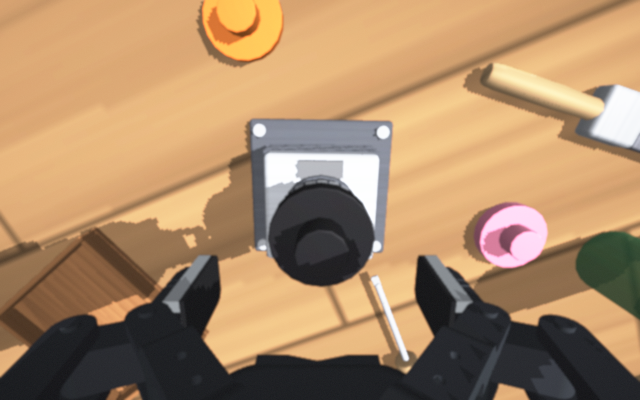

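{"api": "arm_command", "payload": {"motion": [{"x":-1,"y":1.5,"z":15,"rx":0,"ry":0,"rz":0,"hand":-1},{"x":-1,"y":1.5,"z":25,"rx":0,"ry":0,"rz":0,"hand":-1},{"x":-1,"y":1.5,"z":25,"rx":0,"ry":0,"rz":0,"hand":-0.2},{"x":-1,"y":1.5,"z":25,"rx":0,"ry":0,"rz":0,"hand":0.2},{"x":-1,"y":1.5,"z":25,"rx":0,"ry":0,"rz":0,"hand":0.3},{"x":-1,"y":1.5,"z":25,"rx":0,"ry":0,"rz":0,"hand":0.6},{"x":-1,"y":1.5,"z":25,"rx":0,"ry":0,"rz":0,"hand":0.8},{"x":-1,"y":1.5,"z":25,"rx":0,"ry":0,"rz":0,"hand":1}], "force": 30}}

```text
clock: 7.05
tcp_pos: [0.4868, 0.1419, 0.089]
orientation: [0.0, 0.194, 0.981, 0.0]
wrist_force: [-0.9, -0.1, 4.3]
finger_gap: 0.0267
```

```bash
python3 - <<'E'
from h import *
p=viewer.read_camera('wrist');save(p,'w6.png');s=get_state();print(s['tcp_pos'],s['wrist_force'],s['finger_gap'])
E
```

```text
[0.48676047 0.14186784 0.08899048] [-1.23520512  0.51614466  5.98522561] 0.026893644539938418
```

View pics/w6.png

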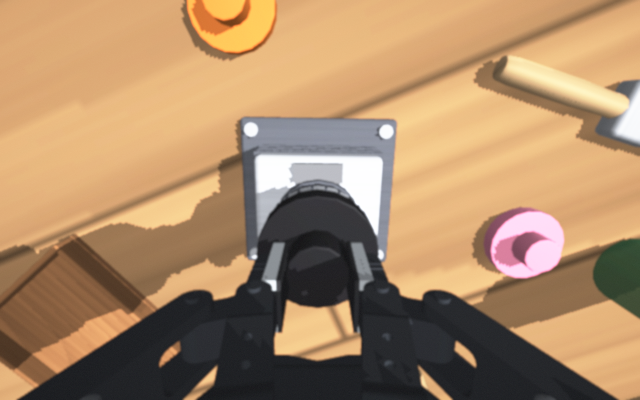

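{"api": "arm_command", "payload": {"motion": [{"x":0,"y":0,"z":-8,"rx":0,"ry":0,"rz":0,"hand":1},{"x":0,"y":0,"z":-20,"rx":0,"ry":0,"rz":0,"hand":1},{"x":0,"y":0,"z":-40,"rx":0,"ry":0,"rz":0,"hand":1},{"x":0,"y":0,"z":-60,"rx":0,"ry":0,"rz":0,"hand":1},{"x":0,"y":0,"z":-60,"rx":0,"ry":0,"rz":0,"hand":1}]}}

```text
clock: 7.72
tcp_pos: [0.4877, 0.142, 0.1504]
orientation: [0.002, 0.194, 0.981, 0.001]
wrist_force: [0.3, 0.1, -0.2]
finger_gap: 0.0266
```

```bash
python3 - <<'E'
from h import *
p=viewer.read_camera('wrist');save(p,'w7.png');s=get_state();print(s['wrist_force'],s['finger_gap'])
p=viewer.read_camera('side');cv2.imwrite('pics/s7.png',cv2.resize(p['image'][100:240,220:420,::-1],None,fx=4,fy=4,interpolation=3))
rel([.532,-.107,.15])
E
```

```text
[-0.00823476  0.21061305 -0.62398615] 0.026610648402740522
rel mm [-136.8 -212.8   -1.6] y-yaw deg 67.67 tilt [ 2.e-04  1.e-04 -1.e+00] q [ 0.125  0.202 -0.221  1.148  0.     0.515] tcp [0.4863 0.1419 0.1484]
```

View pics/w7.png

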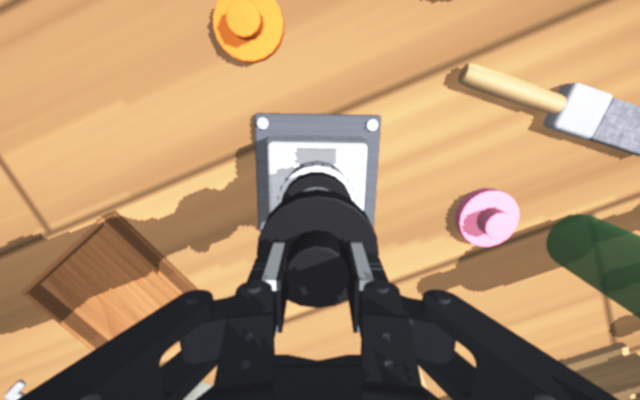

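View pics/s7.png

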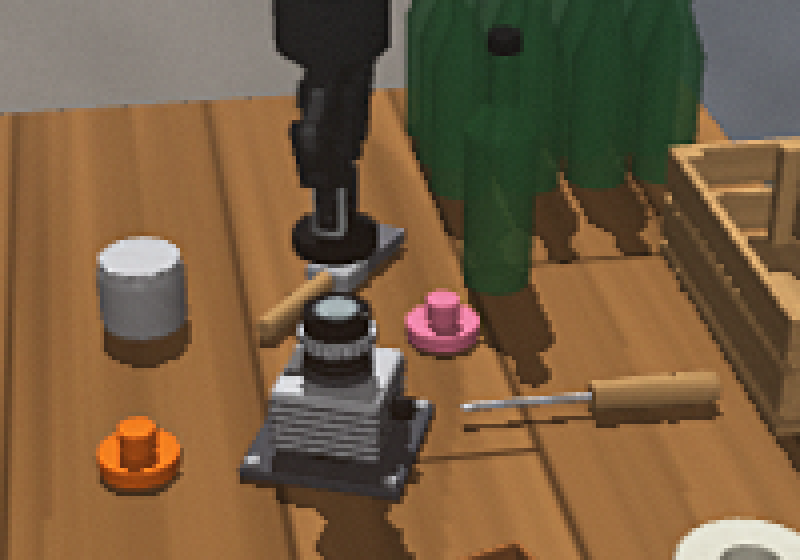

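{"api": "arm_command", "payload": {"motion": [{"x":-30,"y":-45,"z":0,"rx":0,"ry":0,"rz":0,"hand":1},{"x":-60,"y":-92,"z":0,"rx":0,"ry":0,"rz":0,"hand":1},{"x":-90,"y":-139,"z":0,"rx":0,"ry":0,"rz":0,"hand":1},{"x":-117,"y":-182,"z":20,"rx":0,"ry":0,"rz":0,"hand":1},{"x":-137,"y":-213,"z":50,"rx":0,"ry":0,"rz":0,"hand":1},{"x":-137,"y":-213,"z":95,"rx":0,"ry":0,"rz":0,"hand":1},{"x":-137,"y":-213,"z":110,"rx":0,"ry":0,"rz":0,"hand":1},{"x":-137,"y":-213,"z":130,"rx":0,"ry":0,"rz":0,"hand":1},{"x":-137,"y":-213,"z":130,"rx":0,"ry":0,"rz":0,"hand":1}]}}

```text
clock: 8.95
tcp_pos: [0.5308, -0.1062, 0.0174]
orientation: [-0.002, 0.193, 0.981, 0.0]
wrist_force: [-0.3, 0.7, 0.1]
finger_gap: 0.0265
```

```bash
python3 - <<'E'
from h import *
p=viewer.read_camera('wrist');save(p,'w8.png');s=get_state();R=yaw(s);print(s['wrist_force'],s['finger_gap'])
p=viewer.read_camera('side');cv2.imwrite('pics/s8.png',cv2.resize(p['image'][180:320,240:440,::-1],None,fx=4,fy=4,interpolation=3))
for n in('side','wrist'):
    p=viewer.read_camera(n)
    for r in finder.masks_of(p,'cap')[:3]:
        c=cloud(p,r['region']);c=c[np.hypot(c[:,0]-.532,c[:,1]+.107)<.05];c=c[c[:,2]<.06]
        if len(c)>30: print(n,r['score'],c.min(0),c.max(0),np.histogram(c[:,2],12))
    for r in finder.masks_of(p,'tray_in')[:1]:
        c=cloud(p,r['region']);print('tray',np.histogram(c[:,2],np.arange(-.01,.04,.002)))
rel([.532,-.107,-.01])
E
```

```text
[1.16188041 0.0535279  0.56244104] 0.02666445692768103
side 0.78 [ 0.5013271  -0.14052133  0.03674244] [ 0.55976621 -0.08717252  0.0552806 ] (array([ 4, 10, 14,  9, 12, 11, 31, 68, 67, 11,  2,  3]), array([0.03674244, 0.03828729, 0.03983214, 0.04137698, 0.04292183,
       0.04446667, 0.04601152, 0.04755637, 0.04910121, 0.05064606,
       0.05219091, 0.05373575, 0.0552806 ]))
tray (array([    0,     0,     0,     0,     0,    14,     5,  8732, 20612,
         674,   608,   618,   648,   695,   655,   704,  1181,  5259,
         570,     0,     0,     0,     0,     0]), array([-0.01 , -0.008, -0.006, -0.004, -0.002,  0.   ,  0.002,  0.004,
        0.006,  0.008,  0.01 ,  0.012,  0.014,  0.016,  0.018,  0.02 ,
        0.022,  0.024,  0.026,  0.028,  0.03 ,  0.032,  0.034,  0.036,
        0.038]))
rel mm [ 0.9 -0.  29.3] y-yaw deg 67.68 tilt [ 1.4e-03 -4.0e-04 -1.0e+00] q [-0.347  0.371 -0.33   0.868  0.     0.043] tcp [ 0.5328 -0.1073  0.0193]
```

View pics/s8.png

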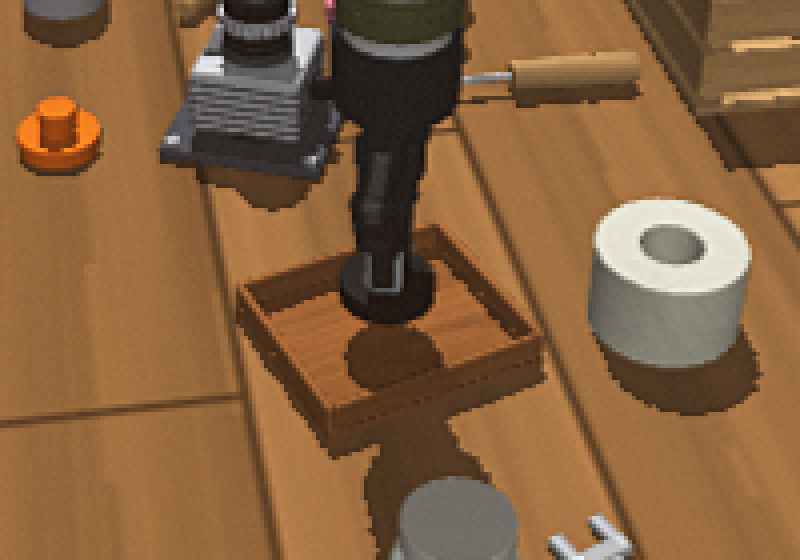

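View pics/w8.png

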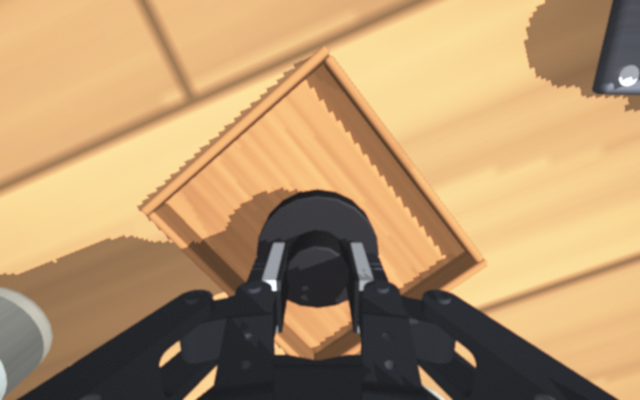

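{"api": "arm_command", "payload": {"motion": [{"x":0,"y":0,"z":18,"rx":0,"ry":0,"rz":0,"hand":1},{"x":0,"y":0,"z":26,"rx":0,"ry":0,"rz":0,"hand":1},{"x":0,"y":0,"z":28,"rx":0,"ry":0,"rz":0,"hand":1},{"x":0,"y":0,"z":29,"rx":0,"ry":0,"rz":0,"hand":1},{"x":0,"y":0,"z":29,"rx":0,"ry":0,"rz":0,"hand":1}]}}

```text
clock: 9.98
tcp_pos: [0.5325, -0.1073, -0.0102]
orientation: [0.0, 0.194, 0.981, 0.0]
wrist_force: [-0.5, -0.2, -1.4]
finger_gap: 0.0267
```

{"api": "arm_command", "payload": {"motion": [{"x":0,"y":0,"z":1,"rx":0,"ry":0,"rz":0,"hand":1},{"x":0,"y":0,"z":1,"rx":0,"ry":0,"rz":0,"hand":1}]}}

```text
clock: 10.22
tcp_pos: [0.5323, -0.1073, -0.0114]
orientation: [0.0, 0.194, 0.981, 0.0]
wrist_force: [0.2, -1.3, -1.3]
finger_gap: 0.0268
```

{"api": "arm_command", "payload": {"motion": [{"x":0,"y":0,"z":1,"rx":0,"ry":0,"rz":0,"hand":1},{"x":0,"y":0,"z":1,"rx":0,"ry":0,"rz":0,"hand":1}]}}

```text
clock: 10.48
tcp_pos: [0.5324, -0.1073, -0.0119]
orientation: [0.0, 0.194, 0.981, -0.0]
wrist_force: [-1.2, 0.7, 4.2]
finger_gap: 0.0266
```

```bash
python3 - <<'E'
from h import *
p=viewer.read_camera('side');cv2.imwrite('pics/s9.png',cv2.resize(p['image'][210:290,290:390,::-1],None,fx=7,fy=7,interpolation=3))
c=cloud(p,finder.masks_of(p,'cap')[0]['region']);c=c[np.hypot(c[:,0]-.532,c[:,1]+.107)<.05];print(np.percentile(c[:,2],[2,20,50,80]))
print(get_state()['wrist_force'])
E
```

```text
Traceback (most recent call last):
IndexError: index -1 is out of bounds for axis 0 with size 0
```

View pics/s9.png

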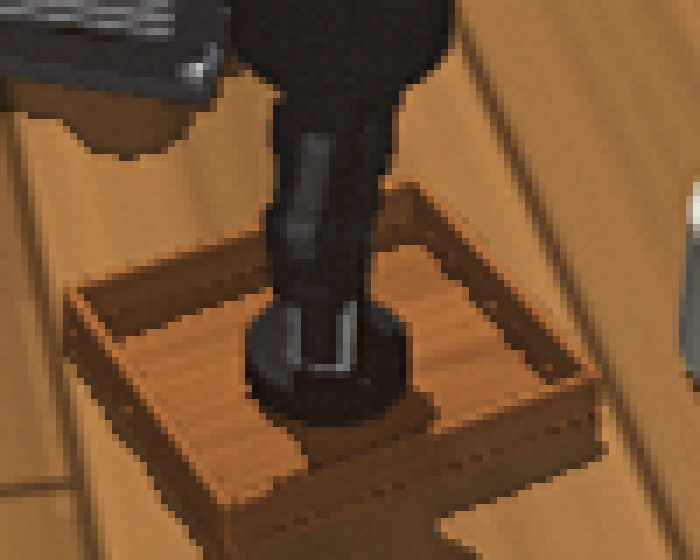

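Contact is confirmed at 4 N with the cap on the tray floor, so I'll release it and lift.

{"api": "arm_command", "payload": {"motion": [{"x":0,"y":0,"z":0,"rx":0,"ry":0,"rz":0,"hand":0.2},{"x":0,"y":0,"z":0,"rx":0,"ry":0,"rz":0,"hand":-0.1},{"x":0,"y":0,"z":0,"rx":0,"ry":0,"rz":0,"hand":-0.3},{"x":0,"y":0,"z":-20,"rx":0,"ry":0,"rz":0,"hand":-0.3},{"x":0,"y":0,"z":-70,"rx":0,"ry":0,"rz":0,"hand":-0.3},{"x":0,"y":0,"z":-130,"rx":0,"ry":0,"rz":0,"hand":-0.3},{"x":30,"y":45,"z":-175,"rx":0,"ry":0,"rz":0,"hand":-1},{"x":60,"y":92,"z":-190,"rx":0,"ry":0,"rz":0,"hand":-1},{"x":90,"y":139,"z":-190,"rx":0,"ry":0,"rz":0,"hand":-1},{"x":119,"y":184,"z":-190,"rx":0,"ry":0,"rz":0,"hand":-1}]}}

```text
clock: 11.82
tcp_pos: [0.4918, 0.1099, 0.1781]
orientation: [0.001, 0.194, 0.981, 0.0]
wrist_force: [-0.3, 0.3, -0.9]
finger_gap: 0.0853
```

```bash
python3 - <<'E'
from h import *
p=viewer.read_camera('wrist');save(p,'w10.png');
p=viewer.read_camera('side');cv2.imwrite('pics/s10.png',cv2.resize(p['image'][140:300,240:440,::-1],None,fx=3.7,fy=3.7,interpolation=3))
rel([.4855,.1415,.18])
E
```

```text
rel mm [15.5 25.  -2.3] y-yaw deg 68.03 tilt [-3.0e-04  1.4e-03 -1.0e+00] q [ 6.500e-02  1.810e-01 -1.730e-01  1.216e+00  1.000e-03  4.480e-01] tcp [0.4905 0.1125 0.1777]
```

View pics/w10.png

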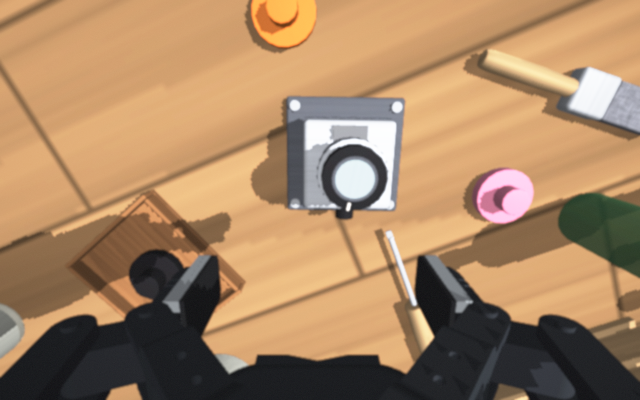

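View pics/s10.png

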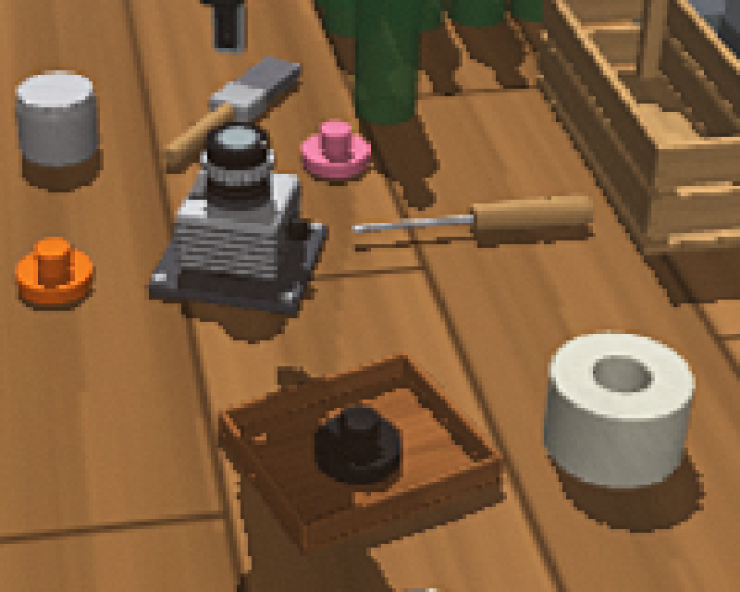

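The cap stands upright in the tray, around (360,440) in the side crop. Next I'll look closely at the lens.

```bash
python3 - <<'E'
from h import *
p=viewer.read_camera('wrist');s=get_state();R=yaw(s)
cv2.imwrite('pics/w11.png',cv2.resize(p['image'][120:230,300:410,::-1],None,fx=5,fy=5,interpolation=2))
C=cloud(p,np.ones((400,640),bool));d=np.hypot(C[:,0]-.4855,C[:,1]-.1415);c=C[d<.04]
h,b=np.histogram(c[:,2],np.arange(.05,.15,.002));print([(round(float(x),3),int(k)) for x,k in zip(b,h) if k>10])
for lo,hi in((.111,.125),(.099,.1045)):
    q=c[(c[:,2]>lo)&(c[:,2]<hi)];z=np.median(q[:,2]);q=q[abs(q[:,2]-z)<.0025];print(z,((q.max(0)+q.min(0))/2).round(4),np.ptp(q,0).round(4),cv2.minEnclosingCircle(q[:,:2].astype(np.float32)))
for r in finder.find_in(p,'iris_index')[:2]+finder.find_in(p,'open_mark')[:2]:print(r)
E
```

```text
[(0.058, 14), (0.062, 11), (0.064, 131), (0.066, 1395), (0.068, 266), (0.07, 382), (0.072, 93), (0.074, 27), (0.094, 12), (0.096, 27), (0.098, 22), (0.1, 151), (0.102, 327), (0.104, 19), (0.106, 15), (0.108, 23), (0.11, 23), (0.112, 21), (0.114, 76), (0.116, 2047), (0.118, 1277)]
0.11771887692791921 [0.486  0.1429 0.1178] [0.0496 0.0497 0.0048] ((0.48591598868370056, 0.14284060895442963), 0.025056524202227592)
0.10229606358947076 [0.4785 0.143  0.1022] [0.0413 0.0558 0.0047] ((0.4856988787651062, 0.1430501490831375), 0.02837252989411354)
{'at': [335.2, 148.5], 'score': 0.81}
{'at': [348.1, 177.1], 'score': 0.79}
```

View pics/w11.png

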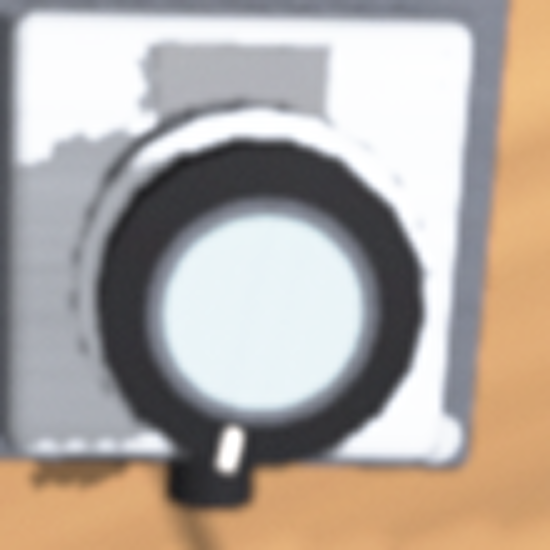

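{"api": "arm_command", "payload": {"motion": [{"x":10,"y":16,"z":0,"rx":0,"ry":0,"rz":-10,"hand":-1},{"x":18,"y":29,"z":0,"rx":0,"ry":0,"rz":-20,"hand":-1},{"x":18,"y":29,"z":0,"rx":0,"ry":0,"rz":-30,"hand":-1},{"x":18,"y":29,"z":0,"rx":0,"ry":0,"rz":-40,"hand":-1},{"x":18,"y":29,"z":0,"rx":0,"ry":0,"rz":-50,"hand":-1},{"x":18,"y":29,"z":0,"rx":0,"ry":0,"rz":-60,"hand":-1},{"x":18,"y":29,"z":20,"rx":0,"ry":0,"rz":-60,"hand":-1},{"x":18,"y":29,"z":60,"rx":0,"ry":0,"rz":-60,"hand":-1},{"x":18,"y":29,"z":90,"rx":0,"ry":0,"rz":-60,"hand":-1},{"x":18,"y":29,"z":90,"rx":0,"ry":0,"rz":-60,"hand":-1}]}}

```text
clock: 13.32
tcp_pos: [0.4846, 0.14, 0.0852]
orientation: [-0.003, -0.322, 0.947, 0.0]
wrist_force: [-1.0, 0.2, 0.2]
finger_gap: 0.0853
```

```bash
cat > lens.py <<'E'
from h import *
import sys
p=viewer.read_camera('wrist');save(p,sys.argv[1]);s=get_state();R=yaw(s)
c=(cloud(p,np.ones((400,640),bool))-s['tcp_pos'])@R
print(s['tcp_pos'],s['wrist_force'],s['finger_gap'],s['joint_pos'].round(3))
T=.1165-s['tcp_pos'][2]
r=np.hypot(c[:,0],c[:,1])
for zz,nm in((-T,'front'),(-T+.015,'iris')):
    q=c[(r<.034)&(abs(c[:,2]-zz)<.004)]
    if len(q)<20: continue
    z=np.median(q[:,2]);q=q[abs(q[:,2]-z)<.002];print(nm,len(q),round(z,4),((q.max(0)+q.min(0))/2).round(4),np.ptp(q,0).round(4))
f=c[(abs(c[:,1])>.026)&(abs(c[:,1])<.06)&(abs(c[:,0])<.02)&(c[:,2]<-.036)&(c[:,2]>-.06)&(abs(c[:,2]+T)>.003)]
print('fing',f.min(0),f.max(0),[np.round(np.percentile(abs(f[f[:,1]*g>0][:,1]),1),4) for g in(-1,1)])
p=viewer.read_camera('side');cv2.imwrite('pics/s'+sys.argv[1],cv2.resize(p['image'][130:230,250:370,::-1],None,fx=6,fy=6,interpolation=3))
E
python3 lens.py w12.png
```

```text
[0.4860295  0.14044688 0.08694585] [ 0.34168685 -0.10483888 -0.54880532] 0.08521456174281161 [ 0.123  0.245 -0.324  1.004 -0.    -0.533]
front 7312 -0.0308 [-0.0012  0.0019 -0.0308] [0.05   0.0495 0.004 ]
iris 1065 -0.0151 [ 0.0109  0.0017 -0.0151] [0.0326 0.0563 0.0039]
fing [-0.01016374 -0.05552344 -0.05999923] [ 0.0125936   0.05651947 -0.04690734] [np.float64(0.0415), np.float64(0.043)]
```

View pics/w12.png

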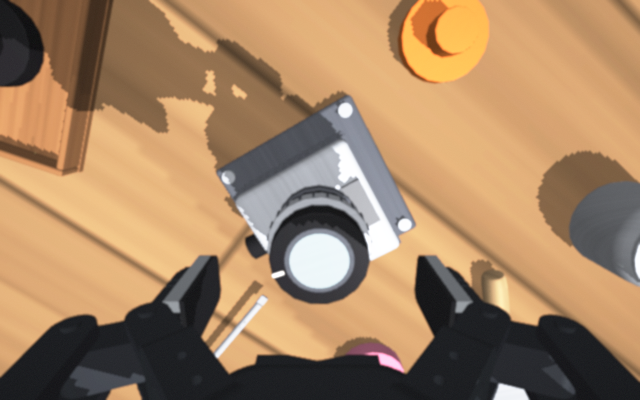

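View pics/sw12.png

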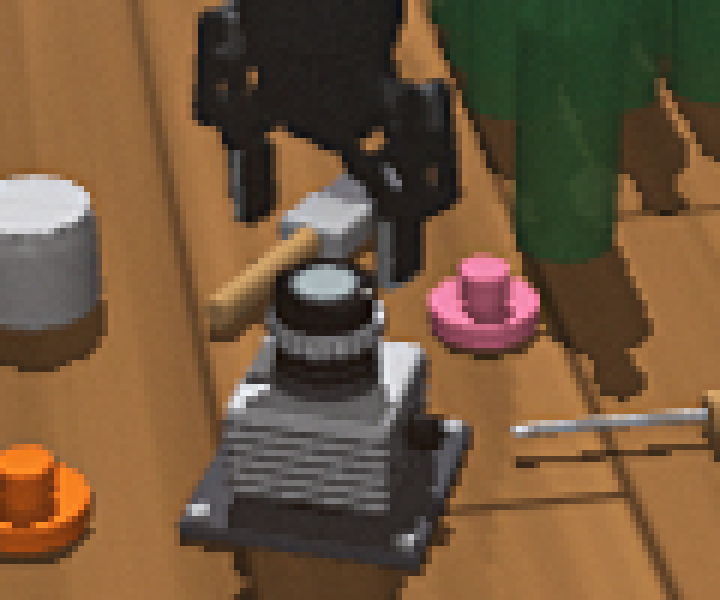

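```bash
python3 - <<'E'
from h import *
A=[];L=[];F=[]
for i in range(8):
    p=viewer.read_camera('wrist');s=get_state();R=yaw(s);A.append(s['tcp_pos'])
    C=cloud(p,np.ones((400,640),bool))
    q=C[(np.hypot(C[:,0]-.486,C[:,1]-.142)<.032)&(abs(C[:,2]-.1175)<.003)];L.append((q[:,:2].max(0)+q[:,:2].min(0))/2)
    # finger tips in camera frame: extents along tool x,y
    c=C@R; t=np.array(s['tcp_pos'])@R
    for g in(-1,1):
        f=c[(abs(c[:,2]-t[2]+.054)<.003)&((c[:,1]-t[1])*g>.038)&((c[:,1]-t[1])*g<.062)&(abs(c[:,0]-t[0])<.03)]
        e=f-np.append(L[-1],0)@R*np.array([1,1,0]); F.append([g,e[:,0].min(),e[:,0].max(),e[:,1].min(),e[:,1].max(),len(f)])
A=np.array(A);print('tcp',A.mean(0),A.std(0));print('lens',np.mean(L,0),np.std(L,0))
F=np.array(F);print('finger wrt lens in tool axes');print(F[F[:,0]<0].mean(0).round(4));print(F[F[:,0]>0].mean(0).round(4))
E
```

```text
tcp [0.4874632 0.1417147 0.088686 ] [0.00038277 0.00027815 0.00031039]
lens [0.48604187 0.14233897] [1.15149644e-04 6.12400062e-05]
finger wrt lens in tool axes
[-1.0000e+00 -1.2200e-02  1.0300e-02 -5.5900e-02 -4.3500e-02  2.8775e+02]
[ 1.0000e+00 -1.2100e-02  1.0500e-02  4.0900e-02  5.3300e-02  2.9025e+02]
```

{"api": "arm_command", "payload": {"motion": [{"x":0.9,"y":1.3,"z":20,"rx":0,"ry":0,"rz":0,"hand":-1},{"x":0.9,"y":1.3,"z":38,"rx":0,"ry":0,"rz":0,"hand":-1},{"x":0.9,"y":1.3,"z":48,"rx":0,"ry":0,"rz":0,"hand":-1},{"x":0.9,"y":1.3,"z":48,"rx":0,"ry":0,"rz":0,"hand":-0.8},{"x":0.9,"y":1.3,"z":48,"rx":0,"ry":0,"rz":0,"hand":-0.6},{"x":0.9,"y":1.3,"z":48,"rx":0,"ry":0,"rz":0,"hand":-0.5},{"x":0.9,"y":1.3,"z":48,"rx":0,"ry":0,"rz":0,"hand":-0.5}], "force": 20}}

```text
clock: 14.7
tcp_pos: [0.4853, 0.1424, 0.04]
orientation: [0.001, -0.323, 0.946, -0.0]
wrist_force: [0.2, 0.3, 0.1]
finger_gap: 0.0639
```

```bash
python3 - <<'E'
from h import *
p=viewer.read_camera('side');cv2.imwrite('pics/s13.png',cv2.resize(p['image'][140:220,260:360,::-1],None,fx=7,fy=7,interpolation=3))
A=[];F=[]
for i in range(4):
    p=viewer.read_camera('wrist');s=get_state();R=yaw(s);A.append(s['tcp_pos'])
    C=cloud(p,np.ones((400,640),bool))
    q=C[(np.hypot(C[:,0]-.486,C[:,1]-.142)<.026)&(abs(C[:,2]-.1175)<.003)];L=(q[:,:2].max(0)+q[:,:2].min(0))/2
    c=C@R; t=np.array(s['tcp_pos'])@R
    for g in(-1,1):
      for dz in(-.048,-.055,-.062):
        f=c[(abs(c[:,2]-t[2]-dz)<.003)&((c[:,1]-t[1])*g>.0285)&((c[:,1]-t[1])*g<.062)&(abs(c[:,0]-t[0])<.03)]
        e=f-np.append(L,0)@R*np.array([1,1,0]); 
        if len(f): F.append([g,dz,e[:,0].min(),e[:,0].max(),e[:,1].min(),e[:,1].max(),len(f)])
print(np.mean(A,0),L,s['wrist_force'],s['finger_gap']);print(np.round(F[-6:],4))
save(p,'w13.png')
E
```

```text
[0.48501529 0.14233496 0.03967708] [0.48561669 0.14248689] [-0.8040642   0.06973501 -1.02431109] 0.06405775683872768
[[-1.00e+00 -4.80e-02 -9.20e-03  1.17e-02 -4.37e-02 -3.11e-02  1.94e+02]
 [-1.00e+00 -5.50e-02 -1.06e-02  1.20e-02 -4.52e-02 -2.83e-02  3.43e+02]
 [-1.00e+00 -6.20e-02 -1.06e-02  1.20e-02 -4.53e-02 -2.82e-02  4.15e+02]
 [ 1.00e+00 -4.80e-02 -1.12e-02  1.19e-02  3.23e-02  4.49e-02  2.32e+02]
 [ 1.00e+00 -5.50e-02 -1.08e-02  1.20e-02  3.21e-02  4.63e-02  3.40e+02]
 [ 1.00e+00 -6.20e-02 -1.04e-02  1.21e-02  3.22e-02  4.63e-02  3.95e+02]]
```

View pics/w13.png

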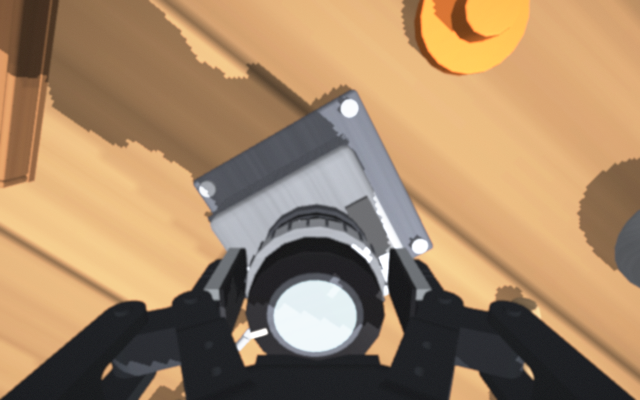

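View pics/s13.png

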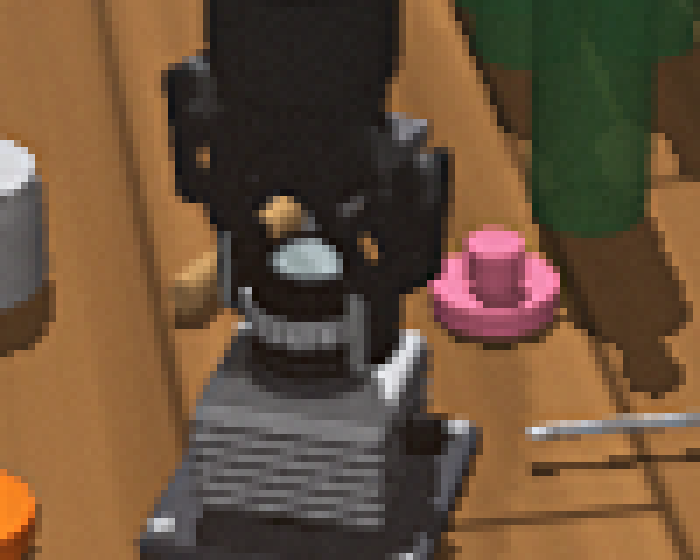

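{"api": "arm_command", "payload": {"motion": [{"x":-0.6,"y":-0.4,"z":0,"rx":0,"ry":0,"rz":0,"hand":-0.5},{"x":-0.6,"y":-0.4,"z":0,"rx":0,"ry":0,"rz":0,"hand":-0.3},{"x":-0.6,"y":-0.4,"z":0,"rx":0,"ry":0,"rz":0,"hand":0},{"x":-0.6,"y":-0.4,"z":0,"rx":0,"ry":0,"rz":0,"hand":1},{"x":-0.6,"y":-0.4,"z":0,"rx":0,"ry":0,"rz":0,"hand":1}], "force": 50}}

```text
clock: 15.58
tcp_pos: [0.4861, 0.1421, 0.04]
orientation: [0.0, -0.323, 0.947, -0.0]
wrist_force: [-0.2, -1.3, 6.2]
finger_gap: 0.0543
```

```bash
cat > st.py <<'E'
from h import *
T=[];W=[];Q=[];tz=[]
for i in range(4):
    viewer.read_camera('wrist');s=get_state();R=yaw(s);T.append(s['ft_torque']);W.append(s['wrist_force']);Q.append(s['joint_pos'][5]);tz.append(s['tau'][5])
m=np.mean(W,0);print('clk',round(s['clock'],2),'F',m.round(2),'ft',np.mean(T,0).round(3),'sd',np.std(T,0).round(3),'tau6',np.mean(tz).round(3),'yaw',np.degrees(np.arctan2(R[1,1],R[0,1])).round(2),'q6',np.mean(Q).round(4),'gap',s['finger_gap'].round(4),s['tcp_pos'].round(4))
E
cp st.py st2.py; python3 st.py; python3 - <<'E'
from h import *
p=viewer.read_camera('side');cv2.imwrite('pics/s14.png',cv2.resize(p['image'][140:220,260:360,::-1],None,fx=7,fy=7,interpolation=3))
E
```

```text
Traceback (most recent call last):
  File "st.py", line 5, in <module>
    m=np.mean(W,0);print('clk',round(s['clock'],2),'F',m.round(2),'ft',np.mean(T,0).round(3),'sd',np.std(T,0).round(3),'tau6',np.mean(tz).round(3),'yaw',np.degrees(np.arctan2(R[1,1],R[0,1])).round(2),'q6',np.mean(Q).round(4),'gap',s['finger_gap'].round(4),s['tcp_pos'].round(4))
                                                                                                                                                                                                                                       ^^^^^^^^^^^^^^^^^^^^^
AttributeError: 'float' object has no attribute 'round'
```

View pics/s14.png

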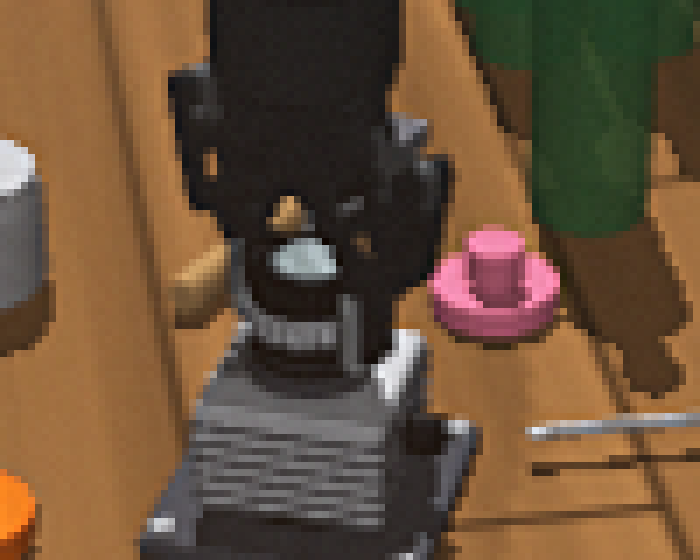

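```bash
sed -i "s/s\['finger_gap'\].round(4)/round(float(s['finger_gap']),4)/" st.py; python3 st.py
```

```text
clk 16.02 F [-0.48 -2.62  5.63] ft [-0.525  0.062 -0.019] sd [0.038 0.016 0.019] tau6 -0.007 yaw 127.65 q6 -0.531 gap 0.0544 [0.4861 0.1421 0.0401]
```

{"api": "arm_command", "payload": {"motion": [{"x":0,"y":0,"z":0,"rx":0,"ry":0,"rz":3,"hand":1},{"x":0,"y":0,"z":0,"rx":0,"ry":0,"rz":6,"hand":1},{"x":0,"y":0,"z":0,"rx":0,"ry":0,"rz":10,"hand":1}]}}

```text
clock: 16.4
tcp_pos: [0.4861, 0.1421, 0.04]
orientation: [0.0, -0.238, 0.971, -0.0]
wrist_force: [-1.4, -1.8, 4.9]
finger_gap: 0.0543
```

```bash
python3 st.py
```

```text
clk 16.6 F [-0.55 -2.37  5.59] ft [-0.519  0.081 -0.007] sd [0.019 0.036 0.051] tau6 0.13 yaw 117.65 q6 -0.355 gap 0.0546 [0.4861 0.1421 0.04  ]
```

{"api": "arm_command", "payload": {"motion": [{"x":0,"y":0,"z":0,"rx":0,"ry":0,"rz":4,"hand":1},{"x":0,"y":0,"z":0,"rx":0,"ry":0,"rz":8,"hand":1},{"x":0,"y":0,"z":0,"rx":0,"ry":0,"rz":12,"hand":1},{"x":0,"y":0,"z":0,"rx":0,"ry":0,"rz":16,"hand":1},{"x":0,"y":0,"z":0,"rx":0,"ry":0,"rz":20,"hand":1},{"x":0,"y":0,"z":0,"rx":0,"ry":0,"rz":24,"hand":1},{"x":0,"y":0,"z":0,"rx":0,"ry":0,"rz":28,"hand":1},{"x":0,"y":0,"z":0,"rx":0,"ry":0,"rz":32,"hand":1},{"x":0,"y":0,"z":0,"rx":0,"ry":0,"rz":35,"hand":1}]}}

```text
clock: 17.73
tcp_pos: [0.4861, 0.1421, 0.04]
orientation: [0.001, 0.065, 0.998, -0.0]
wrist_force: [-0.4, -2.3, 4.5]
finger_gap: 0.0542
```

```bash
python3 st.py; python3 - <<'E'
from h import *
p=viewer.read_camera('wrist');save(p,'w15.png')
E
```

```text
clk 17.93 F [-0.42 -1.94  5.26] ft [-0.538  0.148  0.015] sd [0.022 0.026 0.025] tau6 0.128 yaw 82.66 q6 0.2555 gap 0.0542 [0.4861 0.1421 0.04  ]
```

View pics/w15.png

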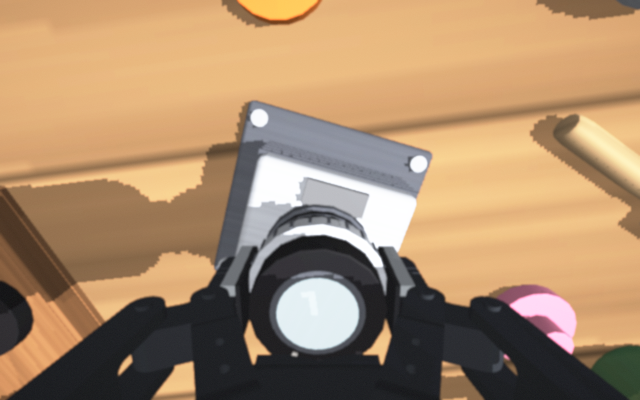

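{"api": "arm_command", "payload": {"motion": [{"x":0,"y":0,"z":0,"rx":0,"ry":0,"rz":2,"hand":1},{"x":0,"y":0,"z":0,"rx":0,"ry":0,"rz":4,"hand":1},{"x":0,"y":0,"z":0,"rx":0,"ry":0,"rz":6,"hand":1},{"x":0,"y":0,"z":0,"rx":0,"ry":0,"rz":6,"hand":1}]}}

```text
clock: 18.48
tcp_pos: [0.4861, 0.1421, 0.04]
orientation: [0.001, 0.116, 0.993, -0.0]
wrist_force: [-0.5, -2.6, 5.5]
finger_gap: 0.0541
```

```bash
cat > q.py <<'E'
from h import *
s=get_state();R=yaw(s);print(round(s['clock'],2),'tau6',s['tau'][5].round(3),'ft',s['ft_torque'].round(2),'yaw',np.degrees(np.arctan2(R[1,1],R[0,1])).round(2),'q6',s['joint_pos'][5].round(4),'F',s['wrist_force'].round(1),round(float(s['finger_gap']),4))
E
python3 q.py
```

```text
18.48 tau6 0.129 ft [-0.53  0.15  0.13] yaw 76.65 q6 0.3593 F [-0.5 -2.6  5.5] 0.0541
```

{"api": "arm_command", "payload": {"motion": [{"x":0,"y":0,"z":0,"rx":0,"ry":0,"rz":1,"hand":1},{"x":0,"y":0,"z":0,"rx":0,"ry":0,"rz":2,"hand":1},{"x":0,"y":0,"z":0,"rx":0,"ry":0,"rz":2,"hand":1}]}}

```text
clock: 18.85
tcp_pos: [0.4861, 0.1421, 0.04]
orientation: [0.001, 0.133, 0.991, -0.0]
wrist_force: [-1.6, -2.3, 6.0]
finger_gap: 0.0539
```

```bash
python3 q.py
```

```text
18.85 tau6 0.114 ft [-0.58  0.15  0.12] yaw 74.66 q6 0.394 F [-1.6 -2.3  6. ] 0.0539
```

Total turned is now 53°. I'll continue in 2° steps.

{"api": "arm_command", "payload": {"motion": [{"x":0,"y":0,"z":0,"rx":0,"ry":0,"rz":1,"hand":1},{"x":0,"y":0,"z":0,"rx":0,"ry":0,"rz":2,"hand":1},{"x":0,"y":0,"z":0,"rx":0,"ry":0,"rz":2,"hand":1}]}}

```text
clock: 19.23
tcp_pos: [0.4861, 0.1421, 0.04]
orientation: [0.001, 0.151, 0.989, -0.0]
wrist_force: [-1.0, -1.8, 6.0]
finger_gap: 0.0543
```

```bash
python3 q.py
```

```text
19.23 tau6 0.114 ft [-0.49  0.14  0.06] yaw 72.66 q6 0.4289 F [-1.  -1.8  6. ] 0.0543
```

{"api": "arm_command", "payload": {"motion": [{"x":0,"y":0,"z":0,"rx":0,"ry":0,"rz":1,"hand":1},{"x":0,"y":0,"z":0,"rx":0,"ry":0,"rz":2,"hand":1},{"x":0,"y":0,"z":0,"rx":0,"ry":0,"rz":2,"hand":1}]}}

```text
clock: 19.6
tcp_pos: [0.4861, 0.1421, 0.04]
orientation: [0.001, 0.168, 0.986, -0.0]
wrist_force: [-1.7, -1.8, 5.7]
finger_gap: 0.0538
```

```bash
python3 q.py
```

```text
19.6 tau6 0.114 ft [-0.53  0.17  0.06] yaw 70.66 q6 0.4638 F [-1.7 -1.8  5.7] 0.0538
```

{"api": "arm_command", "payload": {"motion": [{"x":0,"y":0,"z":0,"rx":0,"ry":0,"rz":1,"hand":1},{"x":0,"y":0,"z":0,"rx":0,"ry":0,"rz":2,"hand":1},{"x":0,"y":0,"z":0,"rx":0,"ry":0,"rz":2,"hand":1}]}}

```text
clock: 19.98
tcp_pos: [0.4861, 0.1421, 0.04]
orientation: [0.001, 0.185, 0.983, -0.0]
wrist_force: [-0.5, -0.8, 5.8]
finger_gap: 0.0543
```

```bash
python3 q.py
```

```text
19.98 tau6 0.114 ft [-0.58  0.13  0.09] yaw 68.66 q6 0.4988 F [-0.5 -0.8  5.8] 0.0543
```

{"api": "arm_command", "payload": {"motion": [{"x":0,"y":0,"z":0,"rx":0,"ry":0,"rz":1,"hand":1},{"x":0,"y":0,"z":0,"rx":0,"ry":0,"rz":2,"hand":1},{"x":0,"y":0,"z":0,"rx":0,"ry":0,"rz":2,"hand":1}]}}

```text
clock: 20.35
tcp_pos: [0.4861, 0.1421, 0.04]
orientation: [0.001, 0.202, 0.979, -0.0]
wrist_force: [-0.3, -2.5, 5.2]
finger_gap: 0.0541
```

```bash
python3 q.py
```

```text
20.35 tau6 0.114 ft [-0.51  0.16  0.09] yaw 66.66 q6 0.5337 F [-0.3 -2.5  5.2] 0.0541
```

{"api": "arm_command", "payload": {"motion": [{"x":0,"y":0,"z":0,"rx":0,"ry":0,"rz":1,"hand":1},{"x":0,"y":0,"z":0,"rx":0,"ry":0,"rz":2,"hand":1},{"x":0,"y":0,"z":0,"rx":0,"ry":0,"rz":2,"hand":1}]}}

```text
clock: 20.72
tcp_pos: [0.4861, 0.1421, 0.04]
orientation: [0.001, 0.219, 0.976, -0.0]
wrist_force: [0.2, -2.3, 4.9]
finger_gap: 0.0542
```

```bash
python3 q.py
```

```text
20.73 tau6 0.114 ft [-0.59  0.14  0.12] yaw 64.66 q6 0.5686 F [ 0.2 -2.3  4.9] 0.0542
```

{"api": "arm_command", "payload": {"motion": [{"x":0,"y":0,"z":0,"rx":0,"ry":0,"rz":1,"hand":1},{"x":0,"y":0,"z":0,"rx":0,"ry":0,"rz":2,"hand":1},{"x":0,"y":0,"z":0,"rx":0,"ry":0,"rz":2,"hand":1}]}}

```text
clock: 21.1
tcp_pos: [0.4861, 0.1421, 0.0401]
orientation: [0.001, 0.236, 0.972, -0.0]
wrist_force: [-1.1, -2.2, 5.5]
finger_gap: 0.0544
```

```bash
python3 q.py
```

```text
21.1 tau6 0.114 ft [-0.5   0.16  0.07] yaw 62.66 q6 0.6034 F [-1.1 -2.2  5.5] 0.0544
```

{"api": "arm_command", "payload": {"motion": [{"x":0,"y":0,"z":0,"rx":0,"ry":0,"rz":1,"hand":1},{"x":0,"y":0,"z":0,"rx":0,"ry":0,"rz":2,"hand":1},{"x":0,"y":0,"z":0,"rx":0,"ry":0,"rz":2,"hand":1}]}}

```text
clock: 21.48
tcp_pos: [0.4861, 0.1421, 0.04]
orientation: [0.001, 0.253, 0.967, -0.0]
wrist_force: [-0.4, -2.5, 5.0]
finger_gap: 0.0547
```

```bash
python3 q.py
```

```text
21.48 tau6 0.115 ft [-0.57  0.17  0.05] yaw 60.66 q6 0.6384 F [-0.4 -2.5  5. ] 0.0547
```

{"api": "arm_command", "payload": {"motion": [{"x":0,"y":0,"z":0,"rx":0,"ry":0,"rz":1,"hand":1},{"x":0,"y":0,"z":0,"rx":0,"ry":0,"rz":2,"hand":1},{"x":0,"y":0,"z":0,"rx":0,"ry":0,"rz":2,"hand":1}]}}

```text
clock: 21.85
tcp_pos: [0.4861, 0.1421, 0.04]
orientation: [0.001, 0.27, 0.963, -0.0]
wrist_force: [-1.0, -2.5, 5.0]
finger_gap: 0.0544
```

```bash
python3 q.py
```

```text
21.85 tau6 0.53 ft [-0.56  0.12  0.43] yaw 58.71 q6 0.6724 F [-1.  -2.5  5. ] 0.0544
```

The torque has jumped to 0.53 N m (about 0.43–0.5 by the wrist sensor) at 69°, so this is the stop. I'll nudge it up to about 0.7 and hold.

{"api": "arm_command", "payload": {"motion": [{"x":0,"y":0,"z":0,"rx":0,"ry":0,"rz":0.5,"hand":1},{"x":0,"y":0,"z":0,"rx":0,"ry":0,"rz":0.5,"hand":1}]}}

```text
clock: 22.1
tcp_pos: [0.4861, 0.1421, 0.04]
orientation: [0.001, 0.274, 0.962, -0.0]
wrist_force: [-1.0, -2.0, 6.3]
finger_gap: 0.0543
```

```bash
python3 st.py
```

```text
clk 22.3 F [-0.52 -2.62  5.56] ft [-0.576  0.164  0.618] sd [0.019 0.03  0.026] tau6 0.6 yaw 58.24 q6 0.6808 gap 0.0543 [0.4861 0.1421 0.04  ]
```

{"api": "arm_command", "payload": {"motion": [{"x":0,"y":0,"z":0,"rx":0,"ry":0,"rz":0.4,"hand":1},{"x":0,"y":0,"z":0,"rx":0,"ry":0,"rz":0.4,"hand":1},{"x":0,"y":0,"z":0,"rx":0,"ry":0,"rz":0.4,"hand":1},{"x":0,"y":0,"z":0,"rx":0,"ry":0,"rz":0.4,"hand":1},{"x":0,"y":0,"z":0,"rx":0,"ry":0,"rz":0.4,"hand":1},{"x":0,"y":0,"z":0,"rx":0,"ry":0,"rz":0.4,"hand":1}]}}

```text
clock: 23.05
tcp_pos: [0.4861, 0.1421, 0.04]
orientation: [0.001, 0.277, 0.961, -0.0]
wrist_force: [-0.8, -2.9, 5.0]
finger_gap: 0.0543
```

```bash
python3 st.py; python3 - <<'E'
from h import *
p=viewer.read_camera('wrist');save(p,'w16.png')
E
```

```text
clk 23.25 F [-0.18 -2.68  5.03] ft [-0.598  0.147  0.684] sd [0.03  0.025 0.023] tau6 0.686 yaw 57.84 q6 0.6876 gap 0.0538 [0.4861 0.1421 0.04  ]
```

View pics/w16.png

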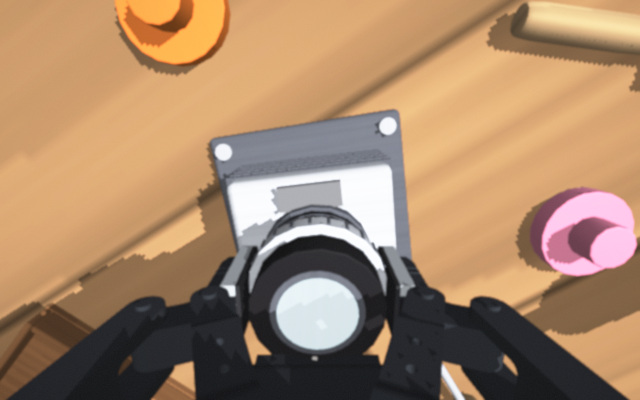

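{"api": "arm_command", "payload": {"motion": [{"x":0,"y":0,"z":0,"rx":0,"ry":0,"rz":0,"hand":-1},{"x":0,"y":0,"z":0,"rx":0,"ry":0,"rz":0,"hand":-1},{"x":0,"y":0,"z":0,"rx":0,"ry":0,"rz":0,"hand":-1},{"x":0,"y":0,"z":0,"rx":0,"ry":0,"rz":0,"hand":-1},{"x":0,"y":0,"z":-30,"rx":0,"ry":0,"rz":0,"hand":-1},{"x":0,"y":0,"z":-80,"rx":0,"ry":0,"rz":0,"hand":-1},{"x":0,"y":0,"z":-120,"rx":0,"ry":0,"rz":0,"hand":-1},{"x":0,"y":0,"z":-120,"rx":0,"ry":0,"rz":0,"hand":-1}]}}

```text
clock: 24.3
tcp_pos: [0.4882, 0.1428, 0.1631]
orientation: [0.003, 0.278, 0.961, 0.001]
wrist_force: [0.4, -0.6, -0.1]
finger_gap: 0.0852
```

```bash
python3 q.py; python3 - <<'E'
from h import *
p=viewer.read_camera('wrist');save(p,'w17.png');print(p['tvec'])
E
```

```text
24.3 tau6 -0.0 ft [-0.09 -0.    0.01] yaw 57.77 q6 0.689 F [ 0.4 -0.6 -0.1] 0.0852
[-0.38228144 -0.35070424  0.24978166]
```

View pics/w17.png

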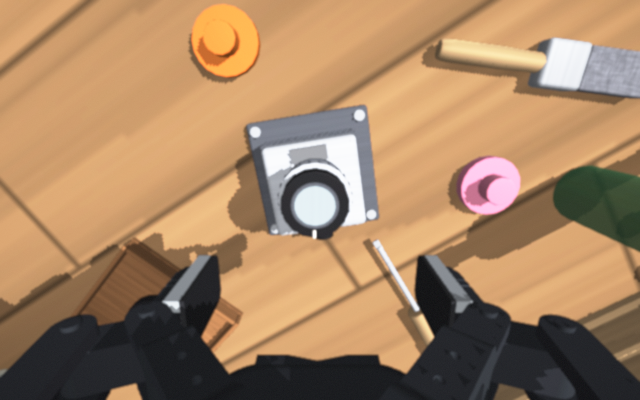

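{"api": "arm_command", "payload": {"motion": [{"x":0,"y":0,"z":0,"rx":0,"ry":0,"rz":-10,"hand":-1},{"x":0,"y":0,"z":0,"rx":0,"ry":0,"rz":-20,"hand":-1},{"x":0,"y":0,"z":0,"rx":0,"ry":0,"rz":-30,"hand":-1},{"x":0,"y":0,"z":0,"rx":0,"ry":0,"rz":-40,"hand":-1},{"x":0,"y":0,"z":0,"rx":0,"ry":0,"rz":-50,"hand":-1},{"x":0,"y":0,"z":0,"rx":0,"ry":0,"rz":-60,"hand":-1},{"x":0,"y":0,"z":0,"rx":0,"ry":0,"rz":-70,"hand":-1},{"x":0,"y":0,"z":0,"rx":0,"ry":0,"rz":-80,"hand":-1},{"x":0,"y":0,"z":0,"rx":0,"ry":0,"rz":-90,"hand":-1},{"x":0,"y":0,"z":0,"rx":0,"ry":0,"rz":-100,"hand":-1}]}}

```text
clock: 25.6
tcp_pos: [0.4845, 0.1422, 0.1577]
orientation: [-0.001, -0.56, 0.829, 0.001]
wrist_force: [-0.8, 0.8, 0.2]
finger_gap: 0.0856
```

{"api": "arm_command", "payload": {"motion": [{"x":0,"y":0,"z":0,"rx":0,"ry":0,"rz":-10,"hand":-1},{"x":0,"y":0,"z":0,"rx":0,"ry":0,"rz":-20,"hand":-1},{"x":0,"y":0,"z":0,"rx":0,"ry":0,"rz":-30,"hand":-1},{"x":0,"y":0,"z":0,"rx":0,"ry":0,"rz":-40,"hand":-1},{"x":0,"y":0,"z":0,"rx":0,"ry":0,"rz":-50,"hand":-1},{"x":0,"y":0,"z":20,"rx":0,"ry":0,"rz":-60,"hand":-1},{"x":0,"y":0,"z":40,"rx":0,"ry":0,"rz":-60,"hand":-1},{"x":0,"y":0,"z":40,"rx":0,"ry":0,"rz":-60,"hand":-1}]}}

```text
clock: 26.6
tcp_pos: [0.4831, 0.1421, 0.1167]
orientation: [0.002, 0.898, -0.44, -0.002]
wrist_force: [0.0, -0.3, 0.9]
finger_gap: 0.0856
```

```bash
python3 - <<'E'
from h import *
p=viewer.read_camera('wrist');save(p,'w18.png')
c=proj(p,[[.486,.1423,.107]])[0].astype(int);print(c)
cv2.imwrite('pics/w18c.png',cv2.resize(p['image'][c[1]-55:c[1]+55,c[0]-60:c[0]+60,::-1],None,fx=5,fy=5,interpolation=2))
for r in finder.find_in(p,'iris_index')[:2]: print('nub',r)
for r in finder.find_in(p,'open_mark')[:2]: print('mark',r)
E
```

```text
[313 222]
nub {'at': [312.6, 181.2], 'score': 0.71}
mark {'at': [309.4, 223.7], 'score': 0.83}
```

View pics/w18c.png

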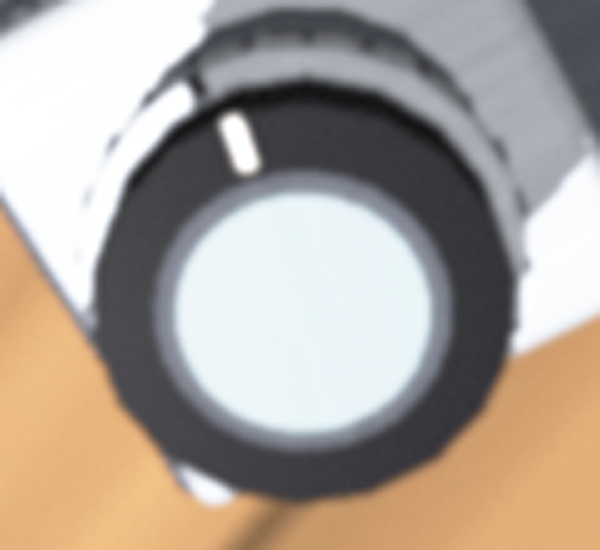

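```bash
python3 - <<'E'
from h import *
p=viewer.read_camera('wrist')
C=cloud(p,np.ones((400,640),bool));q=C[(np.hypot(C[:,0]-.486,C[:,1]-.142)<.032)&(abs(C[:,2]-.1175)<.003)];L=(q[:,:2].max(0)+q[:,:2].min(0))/2;print(L)
o=np.array([253,167])
for n,uv,z in(('nub',(196,86),.1025),('mark',(240,145),.1175),('mark_in',(248,170),.1175),('mark_out',(231,116),.1175)):
    w=world(p,np.array(uv)/5+o,z)[:2]-L;print(n,np.hypot(*w).round(4),np.degrees(np.arctan2(w[1],w[0])).round(1))
for n in('top','side'):
    p=viewer.read_camera(n);save(p,n+'18.png')
    for r in finder.masks_of(p,'cap')[:4]:
        c=cloud(p,r['region']);
        if len(c):print(n,round(r['score'],2),np.median(c,0).round(3))
E
```

```text
[0.48615518 0.14212439]
nub 0.0279 -18.8
mark 0.0221 -27.2
mark_in 0.0191 -25.8
mark_out 0.0256 -28.4
top 0.78 [ 0.528 -0.105  0.02 ]
side 0.72 [0.337 0.124 0.013]
side 0.71 [ 0.527 -0.12   0.018]
side 0.62 [0.588 0.272 0.012]
side 0.19 [0.481 0.116 0.063]
```

View pics/side18.png

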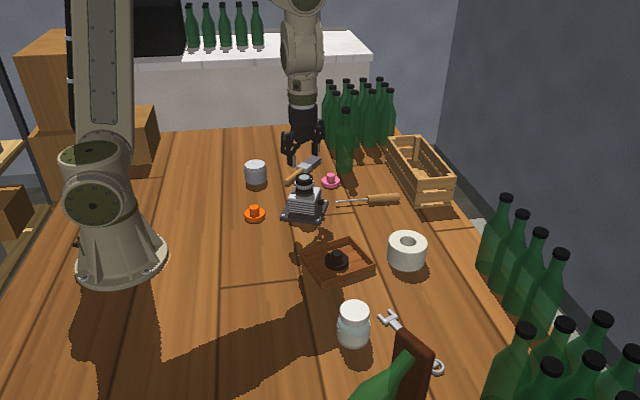

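The nub points 8° from the mark, inside the ±14° band, and the cap is upright in the tray. The robot is clear of everything, so I'm handing in.

```bash
python3 -c "
from h import *
print(hand_in())"
```

```text
the job is handed in; nothing more can be done
None
```

The camera is ready and the job is handed in, at about 27 s of the 67 s allowed. The black dust cap stands knob-up in the wooden tray, and the iris ring is against its stop.

- **Cap:** I lifted it straight off and set it down with about 4 N of contact. The last side picture shows it upright near the middle of the tray.
- **Iris ring:** I turned it clockwise. Torque stayed at about 0.11–0.13 N m until about 69° (1.2 rad), then rose sharply. I tightened it to 0.69 N m (motor and wrist sensor agreed), held it for about a second, then opened the fingers and moved clear.
- **Nub against the mark:** after release the nub read 8° from the mark line, inside the ±14° band. I placed the nub by eye as a dark spot in the picture, so that angle is rough. I couldn't see where it started.
- **Fixed rings:** the pictures and the finger opening (54 mm) fit a grip on the iris ring only. I had no direct check that the fingers never brushed the rings above and below it.
- **Other things on the bench:** I didn't measure each one again. None looks moved in the last side picture.

**Disagreement found:** both cameras showed the real fingertips about 35 mm behind the reported TCP. I corrected for this, and the grasps and the set-down agreed with the correction.

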